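Set up the bending jig: rocking quarter-round former and stop collar

ROBOT

A 6-joint arm with a two-finger parallel gripper is mounted at the origin on a cart in front of the work surface, level with it; the furniture and walls round the work are solid. World frame = base frame: x ahead of the robot, y to its left, z up, the work surface at z = 0. Lengths are in m, angles in rad, forces in N, time in s.
With the tool pointing down it reaches from about 0.35 to 0.85 m from the base axis. Payload 8.1 kg.
Tool frame: the origin (TCP) lies on the centre line of the jaws, within the pads' length; the fingertips stand 19 mm ahead of it and the grasp point (between the pads) is the TCP (robot.tips_ahead is the distance from the TCP to the fingertips, in m); y points along the fingers, z is the direction in which the jaws open and shut, and the axes are right-handed (so a half turn about y gives the same grasp; the last joint's range is limited). The gripper opens to 93 mm and grips with 3 to 60 N. Pads are 15 mm wide; open, the fingers measure 128 mm over their backs; the gripper's body (75 mm by 188 mm) begins 65 mm behind the grasp point.
Start: joints at [1.049, 0.13, 1.488, -0, 1.523, -0.085], TCP at [0.254, 0.544, 0.238] pointing down, gripper open.
Joint ranges: [-2.96, 2.96], [-0.89, 2.26], [0.02, 2.5], [-1.34, 4.48], [0, 2.73], [-2.66, 2.66]. Speed limits (rad/s): [2.39, 2.39, 2.79, 3.14, 3.14, 3.14].

INTERFACE

Orientations are given as a rotation vector (axis times angle).
In Python, from plant import robot, imaging, models gives the robot as it stands.
- The arm moves only by the tool carry_out, never from a script. Its argument "motion" is one flat list of numbers, 7 for each row, row after row: the shift along the tool's x, y, z in m, then the turn, a rotation vector about the tool's x, y, z in degrees, then the opening, from -1 (shut) to 1 (fully open). A call has exactly 5 rows; each row shifts and turns the pose as measured when the row begins, along the tool's axes as they then stand; what a row does not reach is not made up. A row lasts 1/10 s, in which the tool goes at most 50 mm and 8.59 degrees, less where a joint would pass 70% of its speed; a pose out of reach is approached as far as the arm can. A call is refused whole if a number of a shift passes 0.05 or a number of a turn 8.59, either way. A call with a gripper value outside its range is refused whole. The fingers move at their own pace and stop on an object; "squeeze" is the grip in N (left out, the last holds). Time passes only in rows, so rows that do not move let the fingers close, or fill a call up. It gives the time, the measured TCP pose, the force and the opening at its end, in the units of the state.
- robot.read_state(): the state, without advancing time (a new reading comes with each control period).
- imaging.read_camera(name): name is "side" or "top" or "wrist"; returns the picture (420x560x3 uint8, blue, green, red); there is no depth.
- imaging.camera_model(name): a dict with "K" (3x3 intrinsics, pixels), "k1" (the pictures are not rectified: a ray, as slopes to the right and down, at radius r is drawn at 1 + k1 r^2 times it, then the intrinsics apply), "position" and "orientation" of the camera in the world. Camera axes: x right, y down, z forward; pixel columns grow to the right and rows downward; lengths in m; the calibration is good to about 2 mm. A picture is of the moment at which its call begins: read the wrist's pose just before it. camera_model takes no time and is no camera call; for the wrist camera it gives the pose at the moment of the call.
- robot.close_job(): hands the job in, once; it reports no verdict.
Trained networks look in the newest picture that a camera, given by its name, has taken for a name from the list of things; names that differ only in an ending like _2 or _b are one class to them, and where a whole thing is asked for, a point or a joint stands for the part that bears it (a point fixed in the world has none). Each returns a list of dicts, best first, with "confidence" (0 to 1); they miss things now and then, are a little off and sometimes report something else, mostly with a low value. They report only what shows in the picture. A call takes as long as a camera call. They do not tell look-alikes from the thing itself.
- models.outline_of(camera, thing): "pixels" (420x560 bool, what is visible of it) and "pixel" ([column, row] in pixels, amid what is visible of it).
The state is a dict: "t": time; "q": joint angles; "dq": joint speeds; "joint_torque": joint torques, N m; "tool_pos": TCP position; "orientation": TCP orientation; "force": force on the tool from outside, world axes, zero at the start; "wrist_torque": the same for the moment, N m; "opening": finger opening in m.
Only numpy, scipy, OpenCV 4.12 (cv2) and the standard library are available. Lean on these libraries where they do the work, as an engineer would, in place of code of your own. Each camera call takes 0.05 s, during which the arm holds its last target.

TASK

The wooden quarter-round former lies on its curved face on the grey plate, corner up, and rocks at the least touch. Stop it from rocking, turn it over and settle it on the jig's base plate with one flat side down and the other flat side against the low fence, in the middle of the fence's length, then slide the stop collar along the bar until its scribed line is level with the pointer's tip and let go. Leave the bottle, the loose file handle and the black packer where they are.

Things in the scene. Friction and masses are not known exactly. Their poses are not given: they have to be found in the camera images.
- former_mid (a point): loose light-wood former, about 0.1 kg: 60 mm long along its x (the way to grasp it); section a quarter disc, radius 50 mm: two flat sides (outward normals -z and +y) meeting in a square corner, and a round face on which it starts balanced, corner up, and rocks at the least touch. The point: mid-length, 25 mm from the corner line (towards the corner is y = -z), 17.7 mm inside each flat side
- plate: fixed grey plate on the bench, 160 x 235 x 9 mm (x, y, z); origin at the centre of its underside. The former, bottle and file handle start on it. The former falls onto a flat side once turned some 80 degrees from corner up about the edge between that side and the round face; turned less it rocks back
- jig: bending jig, fixed: base plate 300 x 110 x 10 mm (x, y, z); origin at the centre of its underside; x along the bar, roughly away from the robot, y to the fence side. A bar 12 mm thick runs along x at y = 0, 38 mm above the bench, on two posts (12 mm thick, 26 mm wide, 52 mm high from the bench) at x = -14 and 144 mm. The base at x below -25 mm is the free seat for the former
- seat (a point): middle of the foot of the fence's face, on the top of the base (10 mm above the bench); axes as the jig's. The fence is a dark steel strip 80 mm long along x, 16 mm high, 12 mm thick, on the +y side of this point, its face looking to -y. The former belongs on the -y side, centred on this point in x
- collar (a joint): how far the stop collar has been slid along the bar to +x of the jig, 0 to 0.106 m; 0 is the end next to the former's seat. It stays where it is left (friction about 2 N)
- collar_mid (a point): centre of the stop collar, a steel block on the bar, 24 mm along x, 32 mm along y (grasp across), 20 to 62 mm above the bench, with a dark screw 14 mm wide and 10 mm high on top and a dark scribed line down the middle of its -y side; the point is 41 mm above the bench, in line with the scribed line. Axes as the jig's
- mark (a point): tip of the pointer, a dark steel tab 10 mm wide and 9 mm high fixed on the jig's base on the -y side of the bar, its tip 5 mm from the collar's side; the point is at its top, 19 mm above the bench. Axes as the jig's. The collar's line must stand level with it along x
- bottle: standing white plastic bottle with a light blue cap, 60 mm thick, 140 mm high, on the plate on one side of the former; origin at the centre of its underside. To be left alone
- file_handle: loose wooden file handle lying on the plate on the other side of the former, 25 x 64 x 25 mm (x, y, z); origin at the centre of its underside. To be left alone
- packer: black plastic packing block lying on the bench on the fence side of the jig, 45 x 62 x 28 mm (x, y, z); origin at the centre of its underside. To be left alone
Not all that is in view belongs to the job. Of the things that look like the part that bears former_mid, the larger one is meant.

How it is judged:
By the outcome, as a careful person would: the job done as asked, in the order asked, and still so for the second after the job is handed in, with the robot touching nothing.
It also fails if it takes over 64 s, if anything falls off the work surface, if the arm or the gripper's body presses on something with over 40 N, if the wrist force passes 120 N, or if a joint passes its speed limit or range.

## Working session

There is one attempt and no reset: what is moved stays moved. The work goes in short steps, Python scripts to look and compute and a tool call to move; the robot and the scene stay as the last step left them, time stands still between calls to the robot, and variables do not carry over. Pictures are saved under pics/ and viewed, and the job is handed in when it is done.

Besides the shell and the picture viewer there is one more tool, called after "Emit:" as name(argument=value, ...) on one line, values as JSON. carry_out: Moves the arm, as the interface text tells. Its arguments: {"type":"object","properties":{"motion":{"type":"array","items":{"type":"number"}},"squeeze":{"type":"number"}},"required":["motion"]}

```bash
ls; mkdir -p pics
python3 - <<'E'
from plant import robot, imaging, models
import cv2
s=robot.read_state(); print(s)
for n in ["side","top","wrist"]:
    cv2.imwrite(f"pics/{n}0.png",imaging.read_camera(n)); m=imaging.camera_model(n); print(n,m)
E
```

```text
pics
{'t': 0.0, 'q': array([ 1.04863398e+00,  1.31154780e-01,  1.48927907e+00, -1.57551824e-05,
        1.52299167e+00, -8.53862658e-02]), 'dq': array([-0.00049002,  0.00011999,  0.00072791,  0.00066088,  0.00013562,
        0.00045655]), 'joint_torque': array([-1.55510956e-03, -5.59833777e+01, -4.91755950e+01,  7.65585992e-02,
        3.58612952e-02, -1.30929734e-04]), 'tool_pos': array([0.25352211, 0.54321769, 0.23659134]), 'orientation': array([-1.5452773 ,  0.34305275, -0.34220946]), 'force': array([0.87191929, 0.34304736, 0.2764173 ]), 'wrist_torque': array([ 0.01351091, -0.02818774, -0.08182242]), 'opening': 0.0930045520350438}
side {'K': array([[452.2837057 ,   0.        , 272.55196496],
       [  0.        , 452.2837057 , 210.50210916],
       [  0.        ,   0.        ,   1.        ]]), 'k1': -0.06562613584515178, 'position': array([ 0.14813096, -0.65302738,  0.60139201]), 'orientation': array([-2.10835046,  0.55786357, -0.26807401])}
top {'K': array([[410.47328649,   0.        , 276.88649297],
       [  0.        , 410.47328649, 222.13554118],
       [  0.        ,   0.        ,   1.        ]]), 'k1': 0.01930682606687015, 'position': array([0.38046777, 0.03366387, 0.98597427]), 'orientation': array([-2.1700212 ,  2.12118233, -0.10602058])}
wrist {'K': array([[346.69427716,   0.        , 273.91629756],
       [  0.        , 346.69427716, 208.15199086],
       [  0.        ,   0.        ,   1.        ]]), 'k1': -0.08901044544061722, 'position': array([0.18815184, 0.57301613, 0.38376088]), 'orientation': array([2.45344022, 1.56275782, 0.2087033 ])}
```

View pics/side0.png

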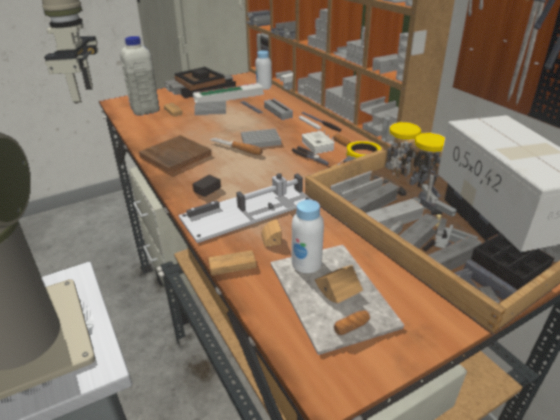

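View pics/top0.png

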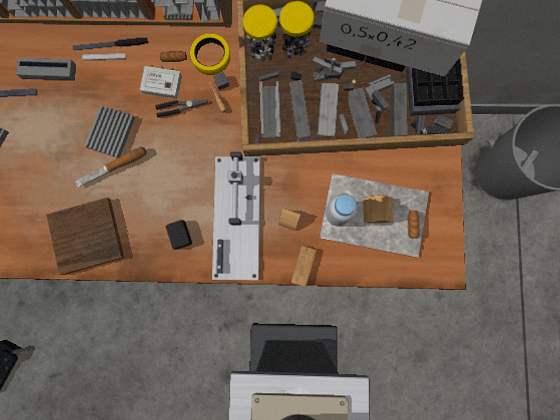

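View pics/wrist0.png

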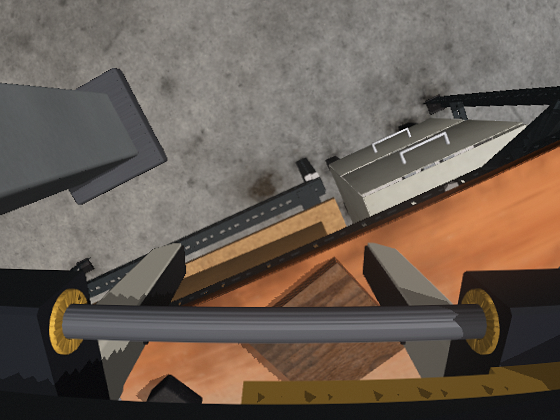

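```bash
cat > h.py <<'E'
import numpy as np, cv2
from scipy.spatial.transform import Rotation as R
from plant import robot, imaging, models
def cam(n): return imaging.camera_model(n)
def proj(m,P):
    P=np.atleast_2d(P); Rm=R.from_rotvec(m['orientation']).as_matrix()
    c=(P-m['position'])@Rm; s=c[:,:2]/c[:,2:]; r2=(s**2).sum(1,keepdims=True)
    s=s*(1+m['k1']*r2); return s@np.diag([m['K'][0,0],m['K'][1,1]])+m['K'][:2,2]
def ray(m,px):
    px=np.atleast_2d(px).astype(float); d=(px-m['K'][:2,2])/[m['K'][0,0],m['K'][1,1]]
    s=d.copy()
    for _ in range(20): s=d/(1+m['k1']*(s**2).sum(1,keepdims=True))
    v=np.c_[s,np.ones(len(s))]@R.from_rotvec(m['orientation']).as_matrix().T
    return m['position'],v
def onz(m,px,z):
    o,v=ray(m,px); t=(z-o[2])/v[:,2]; return o+v*t[:,None]
def zoom(img,x0,y0,x1,y1,f,name):
    cv2.imwrite(name,cv2.resize(img[y0:y1,x0:x1],None,fx=f,fy=f,interpolation=cv2.INTER_CUBIC))
def pose():
    s=robot.read_state(); return s['tool_pos'],R.from_rotvec(s['orientation']).as_matrix(),s
E
python3 - <<'E'
from h import *
t=cv2.imread('pics/top0.png'); s=cv2.imread('pics/side0.png')
zoom(t,200,140,440,290,3.3,'pics/t0z.png'); zoom(s,170,160,410,350,3.3,'pics/s0z.png')
np.set_printoptions(precision=4,suppress=True)
print(R.from_rotvec(robot.read_state()['orientation']).as_matrix())
for n in ['top','side']:
    imaging.read_camera(n)
    for th in ['former_mid','plate','jig','collar','mark','bottle','file_handle','packer']:
        for o in models.outline_of(n,th)[:3]:
            p=o['pixels']; ys,xs=np.where(p)
            print(n,th,round(o['confidence'],2),np.round(o['pixel'],1),p.sum(),xs.min(),xs.max(),ys.min(),ys.max())
print(robot.read_state()['t'])
E
```

```text
[[ 0.9061 -0.0007  0.4231]
 [-0.4231 -0.0012  0.9061]
 [-0.0001 -1.     -0.0014]]
top former_mid 0.84 [286.5 217.5] 316 279 299 209 229
top former_mid 0.63 [376.2 211.8] 803 362 393 196 223
top plate 0.81 [378.9 223.8] 4486 320 428 174 256
top collar 0.68 [233.2 177.6] 190 227 242 171 184
top mark 0.21 [375.9 208.7] 832 362 393 195 223
top bottle 0.63 [340.8 209.9] 805 325 356 194 226
top file_handle 0.53 [414.3 224.3] 275 408 419 212 238
top packer 0.92 [178.8 236.3] 498 167 191 221 249
top packer 0.5 [378.5 224.6] 4534 320 428 175 256
side former_mid 0.88 [340.1 287.2] 1188 315 362 266 302
side former_mid 0.78 [271.2 234.3] 394 262 280 221 245
side plate 0.79 [331.8 307.4] 6344 271 403 245 353
side plate 0.63 [241.7 209.5] 3876 180 308 173 241
side jig 0.56 [244.6 211.8] 4035 179 309 173 242
side collar 0.61 [277.4 183.3] 250 272 285 173 196
side bottle 0.87 [305.6 236.6] 2117 291 323 200 273
side file_handle 0.68 [347.2 324.2] 537 333 369 311 335
side packer 0.59 [208.3 185.5] 423 193 220 176 196
side packer 0.23 [307.6 237.8] 1997 292 323 200 272
side packer 0.19 [343.4 286.7] 1150 316 362 266 303
1.05
```

View pics/t0z.png

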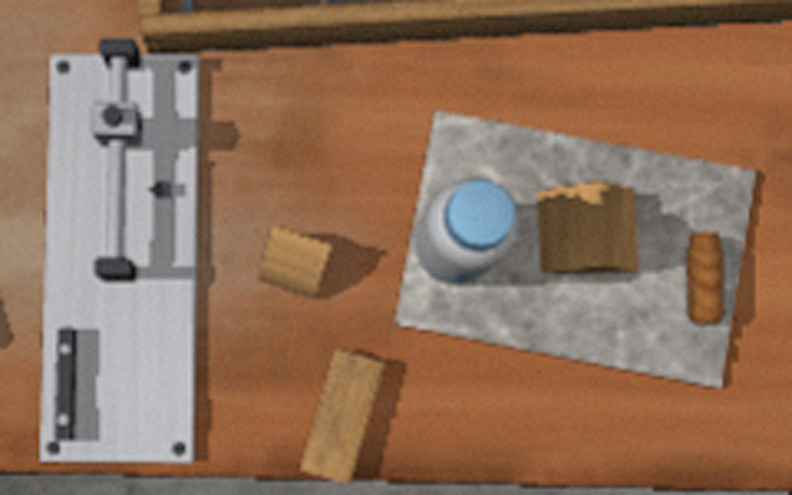

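View pics/s0z.png

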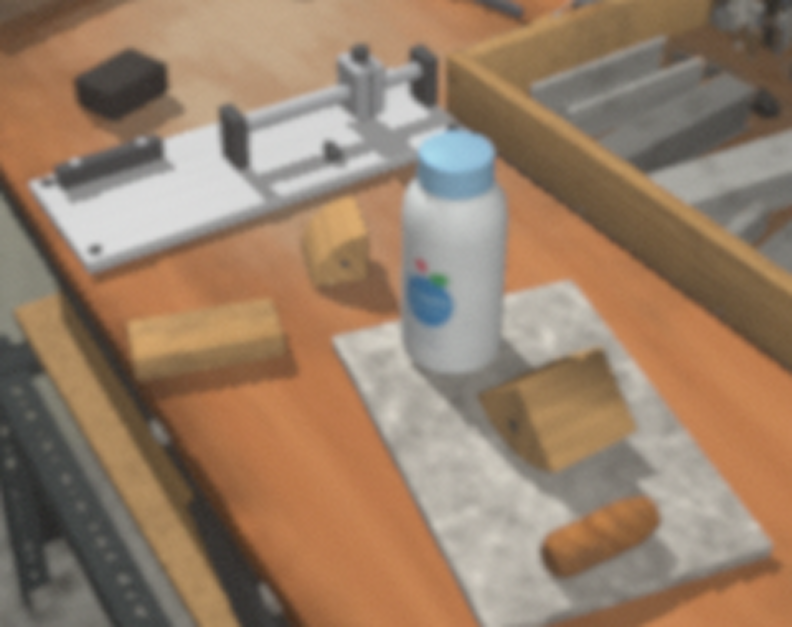

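```bash
cat > fit.py <<'E'
from h import *
from scipy.optimize import minimize
np.set_printoptions(precision=4,suppress=True)
M={n:cam(n) for n in ['top','side']}
S=4
def hullmask(m,P):
    p=proj(m,P); h=cv2.convexHull(p.astype(np.float32))
    im=np.zeros((420*1,560*1),np.uint8)
    # antialias by shift
    cv2.fillPoly(im,[np.round(h*16).astype(np.int32)],255,cv2.LINE_AA,4); return im/255.
def form_pts(x,y,yaw,roll,z0=0.009,r=.05,L=.06):
    # section: corner up; coordinates (v,w) relative to corner, round face below
    a=np.linspace(-np.pi*3/4,-np.pi/4,13); sec=np.r_[[[0,0]],np.c_[r*np.cos(a),r*np.sin(a)]]
    sec[:,1]+=0 # corner at axis
    c,s=np.cos(roll),np.sin(roll); sec=sec@np.array([[c,s],[-s,c]])
    P=np.array([[u,v,w] for u in(-L/2,L/2) for v,w in sec]); 
    P[:,2]+=r+z0
    c,s=np.cos(yaw),np.sin(yaw)
    return np.c_[c*P[:,0]-s*P[:,1]+x, s*P[:,0]+c*P[:,1]+y,P[:,2]]
def cyl(x,y,r,h,z0):
    a=np.linspace(0,2*np.pi,24); return np.r_[np.c_[x+r*np.cos(a),y+r*np.sin(a),0*a+z0],np.c_[x+r*np.cos(a),y+r*np.sin(a),0*a+z0+h]]
def box(x,y,yaw,lx,ly,z0,h):
    P=np.array([[i*lx/2,j*ly/2,k] for i in(-1,1) for j in(-1,1) for k in(z0,z0+h)])
    c,s=np.cos(yaw),np.sin(yaw); return np.c_[c*P[:,0]-s*P[:,1]+x, s*P[:,0]+c*P[:,1]+y,P[:,2]]
def iou(a,b): return np.minimum(a,b).sum()/np.maximum(a,b).sum()
def fit(f,masks,x0,step):
    g=lambda p:-sum(iou(hullmask(M[n],f(*p)),k) for n,k in masks.items())
    sim=np.vstack([x0]+[np.array(x0)+np.eye(len(x0))[i]*step[i] for i in range(len(x0))])
    r=minimize(g,x0,method='Nelder-Mead',options=dict(initial_simplex=sim,xatol=1e-5,fatol=1e-5,maxiter=800)); return r.x,{n:round(iou(hullmask(M[n],f(*r.x)),k),3) for n,k in masks.items()}
E
cat > run1.py <<'E'
from fit import *
O={}
for n in M:
    imaging.read_camera(n)
    for th in ['former_mid','plate','bottle','file_handle','packer']:
        O[n,th]=[o['pixels'].astype(float) for o in models.outline_of(n,th)[:3]]
np.save('masks.npy',O,allow_pickle=True)
big={n:max(O[n,'former_mid'],key=lambda p:p.sum()) for n in M}
x0=onz(M['top'],[377,208],.035)[0]
print('guess',x0)
for mk in [big,{'top':big['top']},{'side':big['side']}]:
    print('former',fit(lambda x,y,a,r:form_pts(x,y,a,r),mk,[x0[0],x0[1],0,0],[.01,.01,.1,.1]))
pl={n:O[n,'plate'][0] for n in M if O[n,'plate']}
x0=onz(M['top'],[379,217],.009)[0]
print('plate',fit(lambda x,y,a:box(x,y,a,.16,.235,0,.009),pl,[x0[0],x0[1],-.15],[.01,.01,.1]))
b={n:O[n,'bottle'][0] for n in M if O[n,'bottle']}
x0=onz(M['top'],[340,210],.08)[0]
for mk in [b]+[{n:b[n]} for n in b]:print('bottle',fit(lambda x,y:cyl(x,y,.03,.14,.009),mk,x0[:2],[.01,.01]))
b={n:O[n,'file_handle'][0] for n in M if O[n,'file_handle']}
x0=onz(M['top'],[414,224],.03)[0]
print('handle',fit(lambda x,y,a:box(x,y,a,.025,.064,.009,.025),b,[*x0[:2],1.5],[.01,.01,.1]))
b={n:O[n,'packer'][0] for n in M if O[n,'packer']}
x0=onz(M['top'],[179,235],.014)[0]
print('packer',fit(lambda x,y,a:box(x,y,a,.045,.062,0,.028),b,[*x0[:2],0.2],[.01,.01,.1]))
z=lambda u,v:(200+u/3.3,140+v/3.3)
C=onz(M['top'],[z(50,55),z(200,57),z(193,462),z(40,462)],.01); print('jig corners',C, C.mean(0))
print(onz(M['top'],[z(*p) for p in [(76,330),(72,437),(58,330),(56,437)]],.026))
print(robot.read_state()['t'])
E
python3 run1.py
```

```text
guess [ 0.5366 -0.1734  0.035 ]
former (array([ 0.5349, -0.1783,  0.0585,  0.021 ]), {'top': np.float64(0.895), 'side': np.float64(0.925)})
former (array([ 0.5341, -0.1798,  0.0546,  0.0778]), {'top': np.float64(0.913)})
former (array([ 0.536 , -0.1785,  0.0509,  0.0094]), {'side': np.float64(0.931)})
plate (array([ 0.5262, -0.1717, -0.1723]), {'top': np.float64(0.698), 'side': np.float64(0.712)})
bottle (array([ 0.5266, -0.0827]), {'top': np.float64(0.741), 'side': np.float64(0.82)})
bottle (array([ 0.5173, -0.0775]), {'top': np.float64(0.766)})
bottle (array([ 0.5271, -0.083 ]), {'side': np.float64(0.822)})
handle (array([ 0.5012, -0.2597,  1.5595]), {'top': np.float64(0.631), 'side': np.float64(0.566)})
packer (array([0.4651, 0.292 , 0.2496]), {'top': np.float64(0.64), 'side': np.float64(0.769)})
jig corners [[0.6601 0.2149 0.01  ]
 [0.6606 0.1033 0.01  ]
 [0.3633 0.0997 0.01  ]
 [0.3606 0.2093 0.01  ]] [0.5112 0.1568 0.01  ]
[[0.4546 0.1848 0.026 ]
 [0.379  0.1845 0.026 ]
 [0.4543 0.1977 0.026 ]
 [0.3787 0.1959 0.026 ]]
1.65
```

```bash
cat > plan.py <<'E'
from h import *
np.set_printoptions(precision=4,suppress=True)
def Rt(yaw,a):
    """tool y in the plane normal to the horizontal axis at 'yaw' ; a angle (deg) from +left(y) ; z = axis"""
    z=np.array([np.cos(yaw),np.sin(yaw),0]); l=np.array([-np.sin(yaw),np.cos(yaw),0]); a=np.radians(a)
    y=np.cos(a)*l+np.sin(a)*np.array([0,0,1]); return np.c_[np.cross(y,z),y,z]
def plan(p1,R1,grip,n=None,step=.045,rs=8.5):
    p,Rm,s=pose(); p1=np.array(p1,float)
    dr=(R.from_matrix(Rm).inv()*R.from_matrix(R1)).as_rotvec(); ang=np.degrees(np.linalg.norm(dr))
    k=max(np.ceil(np.linalg.norm(p1-p)/step),np.ceil(ang/rs),1); n=int(max(n or 0,5*np.ceil(k/5)))
    print('t',round(s['t'],2),'pos',p,'ang',round(ang,1),'F',s['force'],'open',round(s['opening'],4))
    Rc=R.from_matrix(Rm); w=np.degrees(dr)/n; out=[]
    for i in range(n):
        d=Rc.inv().apply((p1-p)/n); row=list(np.round(d,4))+list(np.round(w,1))+[grip]; out.append([float(round(v,4)) for v in row])
        Rc=Rc*R.from_rotvec(np.radians(np.round(w,1)))
    for c in range(0,n,5): print([v for r in out[c:c+5] for v in r])
E
python3 - <<'E'
from plan import *
plan([.535,-.26,.24],Rt(.055,-90),1)
E
```

```text
t 1.65 pos [0.2538 0.5437 0.2376] ang 61.8 F [-0.223   0.0482 -0.9497] open 0.0929
[0.0297, -0.0001, -0.0305, 0.0, 3.1, 0.0, 1.0, 0.0313, -0.0001, -0.0288, 0.0, 3.1, 0.0, 1.0, 0.0329, -0.0001, -0.0271, 0.0, 3.1, 0.0, 1.0, 0.0343, -0.0001, -0.0253, 0.0, 3.1, 0.0, 1.0, 0.0356, -0.0001, -0.0234, 0.0, 3.1, 0.0, 1.0]
[0.0368, -0.0001, -0.0214, 0.0, 3.1, 0.0, 1.0, 0.0379, -0.0001, -0.0194, 0.0, 3.1, 0.0, 1.0, 0.0389, -0.0001, -0.0173, 0.0, 3.1, 0.0, 1.0, 0.0398, -0.0001, -0.0152, 0.0, 3.1, 0.0, 1.0, 0.0405, -0.0001, -0.013, 0.0, 3.1, 0.0, 1.0]
[0.0412, -0.0001, -0.0108, 0.0, 3.1, 0.0, 1.0, 0.0417, -0.0001, -0.0086, 0.0, 3.1, 0.0, 1.0, 0.0421, -0.0001, -0.0063, 0.0, 3.1, 0.0, 1.0, 0.0424, -0.0001, -0.004, 0.0, 3.1, 0.0, 1.0, 0.0425, -0.0001, -0.0017, 0.0, 3.1, 0.0, 1.0]
[0.0426, -0.0001, 0.0006, 0.0, 3.1, 0.0, 1.0, 0.0425, -0.0001, 0.0029, 0.0, 3.1, 0.0, 1.0, 0.0423, -0.0001, 0.0052, 0.0, 3.1, 0.0, 1.0, 0.0419, -0.0001, 0.0075, 0.0, 3.1, 0.0, 1.0, 0.0414, -0.0001, 0.0097, 0.0, 3.1, 0.0, 1.0]
```

Emit:
carry_out(motion=[0.03, 0, -0.03, 0, 3.1, 0, 1, 0.031, 0, -0.029, 0, 3.1, 0, 1, 0.033, 0, -0.027, 0, 3.1, 0, 1, 0.034, 0, -0.025, 0, 3.1, 0, 1, 0.036, 0, -0.023, 0, 3.1, 0, 1], squeeze=10)

```text
t: 2.15
tool_pos: [0.324, 0.341, 0.2358]
orientation: [-1.499, 0.555, -0.554]
force: [0.6, 0.2, -0.4]
opening: 0.0929
```

Emit:
carry_out(motion=[0.037, 0, -0.021, 0, 3.1, 0, 1, 0.038, 0, -0.019, 0, 3.1, 0, 1, 0.039, 0, -0.017, 0, 3.1, 0, 1, 0.04, 0, -0.015, 0, 3.1, 0, 1, 0.04, 0, -0.013, 0, 3.1, 0, 1])

```text
t: 2.65
tool_pos: [0.3956, 0.1326, 0.2369]
orientation: [-1.427, 0.769, -0.772]
force: [0.2, 0.8, 0.1]
opening: 0.0929
```

Emit:
carry_out(motion=[0.041, 0, -0.011, 0, 3.1, 0, 1, 0.042, 0, -0.009, 0, 3.1, 0, 1, 0.042, 0, -0.006, 0, 3.1, 0, 1, 0.042, 0, -0.004, 0, 3.1, 0, 1, 0.042, 0, -0.002, 0, 3.1, 0, 1])

```text
t: 3.15
tool_pos: [0.4633, -0.0781, 0.2389]
orientation: [-1.33, 0.98, -0.99]
force: [-0.8, -0.2, -0.0]
opening: 0.0929
```

Run:
```python
from plan import *
plan([.535,-.28,.2],Rt(.055,-45),1)
```

```text
t 3.15 pos [ 0.4633 -0.0781  0.2389] ang 47.0 F [-0.8058 -0.2061 -0.0178] open 0.0929
[0.0214, 0.0039, 0.0009, 0.5, 1.3, 4.5, 1.0, 0.0216, 0.0023, 0.0013, 0.5, 1.3, 4.5, 1.0, 0.0217, 0.0006, 0.0018, 0.5, 1.3, 4.5, 1.0, 0.0216, -0.0011, 0.0023, 0.5, 1.3, 4.5, 1.0, 0.0214, -0.0028, 0.0028, 0.5, 1.3, 4.5, 1.0]
[0.0211, -0.0044, 0.0033, 0.5, 1.3, 4.5, 1.0, 0.0206, -0.006, 0.0038, 0.5, 1.3, 4.5, 1.0, 0.0199, -0.0076, 0.0044, 0.5, 1.3, 4.5, 1.0, 0.0192, -0.0091, 0.0049, 0.5, 1.3, 4.5, 1.0, 0.0183, -0.0105, 0.0054, 0.5, 1.3, 4.5, 1.0]
```

Emit:
carry_out(motion=[0.021, 0.004, 0.001, 0.5, 1.3, 4.5, 1, 0.022, 0.002, 0.001, 0.5, 1.3, 4.5, 1, 0.022, 0.001, 0.002, 0.5, 1.3, 4.5, 1, 0.022, -0.001, 0.002, 0.5, 1.3, 4.5, 1, 0.021, -0.003, 0.003, 0.5, 1.3, 4.5, 1])

```text
t: 3.65
tool_pos: [0.5018, -0.1865, 0.2222]
orientation: [-0.986, 1.242, -0.787]
force: [1.0, 0.7, 0.3]
opening: 0.0928
```

Emit:
carry_out(motion=[0.021, -0.004, 0.003, 0.5, 1.3, 4.5, 1, 0.021, -0.006, 0.004, 0.5, 1.3, 4.5, 1, 0.02, -0.008, 0.004, 0.5, 1.3, 4.5, 1, 0.019, -0.009, 0.005, 0.5, 1.3, 4.5, 1, 0.018, -0.01, 0.005, 0.5, 1.3, 4.5, 1])

```text
t: 4.15
tool_pos: [0.5378, -0.2939, 0.2016]
orientation: [-0.624, 1.456, -0.559]
force: [0.5, -0.9, 0.4]
opening: 0.0928
```

Run:
```python
from plan import *
p,Rm,s=pose(); print(p,Rm,s['q'],s['t'])
m=cam('wrist'); im=imaging.read_camera('wrist'); 
from fit import form_pts
for q in proj(m,form_pts(.535,-.1785,.054,.015)).astype(int): cv2.circle(im,tuple(int(v) for v in q),2,(0,0,255),-1)
cv2.imwrite('pics/w1.png',im)
plan([.535,-.179-.075,.034+.075],Rt(.055,-45),1)
```

```text
[ 0.5378 -0.2939  0.2016] [[ 0.0442 -0.0264  0.9987]
 [-0.6879  0.7241  0.0496]
 [-0.7245 -0.6891  0.0139]] [-0.8568  0.709   1.023   0.5326  2.0338 -0.8263] 4.15
t 4.2 pos [ 0.536  -0.296   0.1944] ang 2.3 F [-0.7853 -1.2536 -5.4892] open 0.0931
[0.0068, 0.0178, 0.0001, -0.1, -0.0, -0.4, 1.0, 0.0067, 0.0178, 0.0001, -0.1, -0.0, -0.4, 1.0, 0.0066, 0.0179, 0.0001, -0.1, -0.0, -0.4, 1.0, 0.0064, 0.0179, 0.0002, -0.1, -0.0, -0.4, 1.0, 0.0063, 0.018, 0.0002, -0.1, -0.0, -0.4, 1.0]
```

View pics/w1.png

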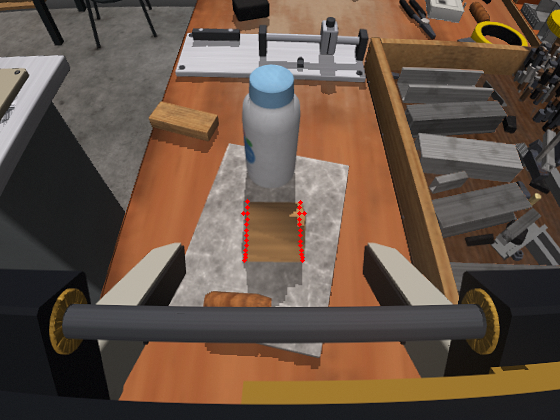

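Emit:
carry_out(motion=[0.007, 0.018, 0, -0.1, 0, -0.4, 1, 0.007, 0.018, 0, -0.1, 0, -0.4, 1, 0.007, 0.018, 0, -0.1, 0, -0.4, 1, 0.006, 0.018, 0, -0.1, 0, -0.4, 1, 0.006, 0.018, 0, -0.1, 0, -0.4, 1], squeeze=15)

```text
t: 4.7
tool_pos: [0.5332, -0.257, 0.0997]
orientation: [-0.642, 1.471, -0.575]
force: [0.9, -0.4, 0.4]
opening: 0.093
```

```bash
cat > look.py <<'E'
import sys
from plan import *
from fit import form_pts
n=sys.argv[1]; out=sys.argv[2]
m=cam(n); im=imaging.read_camera(n)
a=[float(v) for v in sys.argv[3:]]
if a:
    x0,y0,x1,y1=[int(v) for v in a[:4]]; zoom(im,x0,y0,x1,y1,min(780/(x1-x0),590/(y1-y0)),out)
else: cv2.imwrite(out,im)
E
python3 look.py wrist pics/w2.png
python3 - <<'E'
from plan import *
plan([.535,-.179,.035],Rt(.055,-45),1)
E
```

```text
t 4.75 pos [ 0.5321 -0.2546  0.0965] ang 0.9 F [ 0.0464  0.8601 -1.9606] open 0.0932
[-0.0018, 0.0194, 0.0013, -0.0, -0.1, -0.1, 1.0, -0.0018, 0.0194, 0.0013, -0.0, -0.1, -0.1, 1.0, -0.0019, 0.0194, 0.0013, -0.0, -0.1, -0.1, 1.0, -0.0019, 0.0194, 0.0014, -0.0, -0.1, -0.1, 1.0, -0.0019, 0.0194, 0.0014, -0.0, -0.1, -0.1, 1.0]
```

View pics/w2.png

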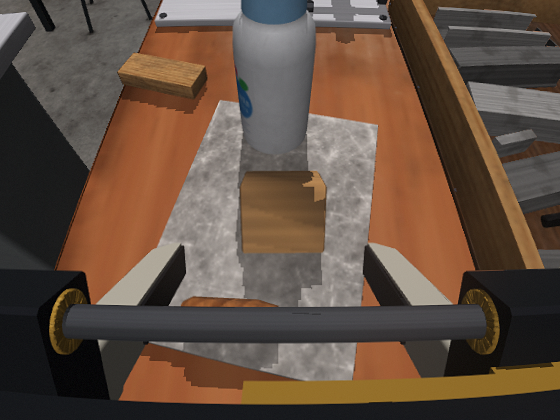

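Emit:
carry_out(motion=[-0.004, 0.016, 0.001, 0, 0, 0, 1, -0.003, 0.016, 0.001, 0, 0, 0, 1, -0.001, 0.02, 0.001, 0, 0, 0, 1, 0, 0.02, 0.001, 0, 0, 0, 1, 0, 0.018, 0.001, 0, 0, 0, 1])

```text
t: 5.25
tool_pos: [0.5347, -0.1852, 0.0394]
orientation: [-0.642, 1.472, -0.575]
force: [-0.3, -0.5, -0.6]
opening: 0.0928
```

```bash
python3 look.py wrist pics/w3.png
python3 - <<'E'
from plan import *
plan([.535,-.179,.036],Rt(.055,-45),1)
E
```

```text
t 5.3 pos [ 0.5338 -0.1825  0.0371] ang 0.9 F [-0.9938  1.5743 -1.0999] open 0.0929
[-0.0003, 0.0006, 0.0003, -0.0, -0.2, -0.1, 1.0, -0.0003, 0.0006, 0.0003, -0.0, -0.2, -0.1, 1.0, -0.0003, 0.0006, 0.0003, -0.0, -0.2, -0.1, 1.0, -0.0003, 0.0006, 0.0003, -0.0, -0.2, -0.1, 1.0, -0.0003, 0.0006, 0.0003, -0.0, -0.2, -0.1, 1.0]
```

View pics/w3.png

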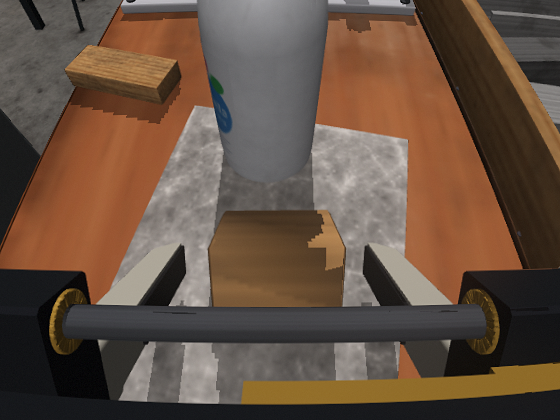

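Emit:
carry_out(motion=[0, 0.002, 0.001, 0, -0.4, -0.2, 0.6, 0, 0.001, 0.001, 0, -0.4, -0.2, 0.3, 0, 0, 0, 0, 0, 0, -1, 0, 0, 0, 0, 0, 0, -1, 0, 0, 0, 0, 0, 0, -1])

```text
t: 5.8
tool_pos: [0.5367, -0.1819, 0.0366]
orientation: [-0.651, 1.457, -0.573]
force: [0.1, -0.4, -0.9]
opening: 0.0599
```

```bash
python3 look.py side pics/s4.png 230 180 430 340
python3 - <<'E'
from plan import *
plan([.535,-.179,.036],Rt(.055,-45),-1)
E
```

```text
t 5.85 pos [ 0.5367 -0.182   0.0365] ang 0.3 F [-0.5814 -0.3118 -0.4824] open 0.0597
[-0.0004, 0.0005, -0.0003, -0.0, 0.0, 0.0, -1.0, -0.0004, 0.0005, -0.0003, -0.0, 0.0, 0.0, -1.0, -0.0004, 0.0005, -0.0003, -0.0, 0.0, 0.0, -1.0, -0.0004, 0.0005, -0.0003, -0.0, 0.0, 0.0, -1.0, -0.0004, 0.0005, -0.0003, -0.0, 0.0, 0.0, -1.0]
```

View pics/s4.png

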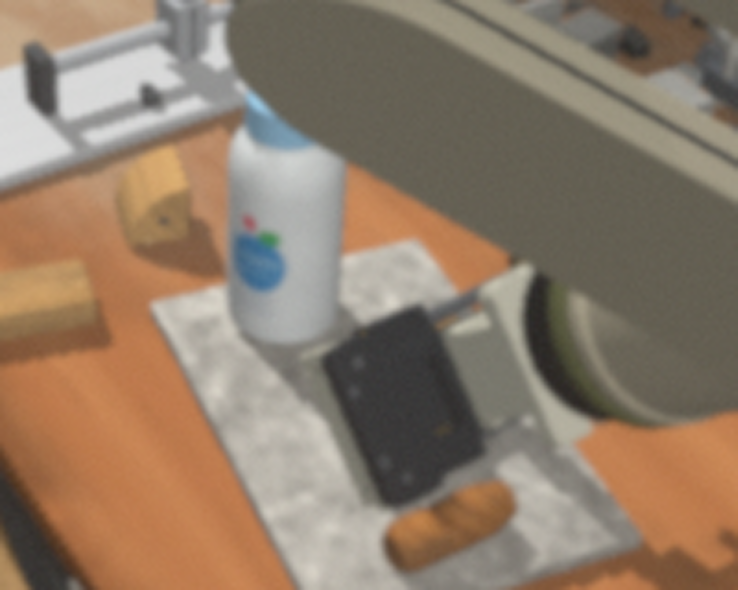

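Run:
```python
from plan import *
plan([.535,-.182,.26],Rt(.055,-45),-1)
```

```text
t 5.85 pos [ 0.5367 -0.182   0.0365] ang 0.3 F [-0.5814 -0.3118 -0.4824] open 0.0597
[-0.0316, -0.0316, -0.0001, -0.0, 0.0, 0.0, -1.0, -0.0316, -0.0316, -0.0001, -0.0, 0.0, 0.0, -1.0, -0.0316, -0.0316, -0.0001, -0.0, 0.0, 0.0, -1.0, -0.0316, -0.0316, -0.0001, -0.0, 0.0, 0.0, -1.0, -0.0316, -0.0316, -0.0001, -0.0, 0.0, 0.0, -1.0]
```

Emit:
carry_out(motion=[-0.015, -0.015, 0, 0, 0, 0, -1, -0.032, -0.032, 0, 0, 0, 0, -1, -0.032, -0.032, 0, 0, 0, 0, -1, -0.032, -0.032, 0, 0, 0, 0, -1, -0.032, -0.032, 0, 0, 0, 0, -1])

```text
t: 6.35
tool_pos: [0.5322, -0.1806, 0.2367]
orientation: [-0.648, 1.472, -0.565]
force: [1.4, -1.1, -1.9]
opening: 0.0602
```

Run:
```python
from plan import *
p,Rm,s=pose(); print(s['q'])
plan([.43,.0,.26],Rt(.03,-97),-1)
```

```text
[-0.7451  0.463   1.2889  0.5626  1.9604 -0.7308]
t 6.35 pos [ 0.5322 -0.1806  0.2367] ang 52.5 F [ 1.3526 -1.0858 -1.9357] open 0.0602
[-0.0146, 0.0117, -0.0093, 0.1, 0.1, -5.2, -1.0, -0.0156, 0.0103, -0.0093, 0.1, 0.1, -5.2, -1.0, -0.0165, 0.0088, -0.0094, 0.1, 0.1, -5.2, -1.0, -0.0172, 0.0073, -0.0094, 0.1, 0.1, -5.2, -1.0, -0.0177, 0.0057, -0.0095, 0.1, 0.1, -5.2, -1.0]
[-0.0182, 0.004, -0.0095, 0.1, 0.1, -5.2, -1.0, -0.0184, 0.0023, -0.0095, 0.1, 0.1, -5.2, -1.0, -0.0186, 0.0006, -0.0096, 0.1, 0.1, -5.2, -1.0, -0.0185, -0.0011, -0.0096, 0.1, 0.1, -5.2, -1.0, -0.0183, -0.0028, -0.0096, 0.1, 0.1, -5.2, -1.0]
```

Emit:
carry_out(motion=[-0.015, 0.012, -0.009, 0.1, 0.1, -5.2, -1, -0.016, 0.01, -0.009, 0.1, 0.1, -5.2, -1, -0.016, 0.009, -0.009, 0.1, 0.1, -5.2, -1, -0.017, 0.007, -0.009, 0.1, 0.1, -5.2, -1, -0.018, 0.006, -0.009, 0.1, 0.1, -5.2, -1])

```text
t: 6.85
tool_pos: [0.4848, -0.095, 0.255]
orientation: [-0.987, 1.319, -0.952]
force: [0.1, 1.0, 0.5]
opening: 0.0598
```

Emit:
carry_out(motion=[-0.018, 0.004, -0.009, 0.1, 0.1, -5.2, -1, -0.018, 0.002, -0.009, 0.1, 0.1, -5.2, -1, -0.018, 0.001, -0.01, 0.1, 0.1, -5.2, -1, -0.018, -0.001, -0.01, 0.1, 0.1, -5.2, -1, -0.018, -0.003, -0.01, 0.1, 0.1, -5.2, -1])

```text
t: 7.35
tool_pos: [0.4326, -0.0046, 0.2673]
orientation: [-1.308, 1.1, -1.325]
force: [-0.5, 1.0, -2.3]
opening: 0.0599
```

Run:
```python
from plan import *
p,Rm,s=pose(); print(s['q'],Rm)
plan([.40,.15,.26],Rt(.015,-150),-1)
```

```text
[-0.0006 -0.3691  1.9028 -0.1555  1.5783 -0.0182] [[ 0.0119  0.0291  0.9995]
 [-0.9878 -0.1549  0.0162]
 [ 0.1552 -0.9875  0.0269]]
t 7.35 pos [ 0.4326 -0.0046  0.2673] ang 51.1 F [-0.5046  1.0369 -2.3209] open 0.0599
[-0.0154, -0.0018, -0.003, -0.1, -0.1, -5.1, -1.0, -0.0152, -0.0031, -0.003, -0.1, -0.1, -5.1, -1.0, -0.0149, -0.0045, -0.003, -0.1, -0.1, -5.1, -1.0, -0.0144, -0.0058, -0.003, -0.1, -0.1, -5.1, -1.0, -0.0139, -0.007, -0.003, -0.1, -0.1, -5.1, -1.0]
[-0.0132, -0.0082, -0.0029, -0.1, -0.1, -5.1, -1.0, -0.0124, -0.0093, -0.0029, -0.1, -0.1, -5.1, -1.0, -0.0115, -0.0104, -0.0029, -0.1, -0.1, -5.1, -1.0, -0.0106, -0.0114, -0.0029, -0.1, -0.1, -5.1, -1.0, -0.0095, -0.0123, -0.0029, -0.1, -0.1, -5.1, -1.0]
```

Emit:
carry_out(motion=[-0.015, -0.002, -0.003, -0.1, -0.1, -5.1, -1, -0.015, -0.003, -0.003, -0.1, -0.1, -5.1, -1, -0.015, -0.005, -0.003, -0.1, -0.1, -5.1, -1, -0.014, -0.006, -0.003, -0.1, -0.1, -5.1, -1, -0.014, -0.007, -0.003, -0.1, -0.1, -5.1, -1])

```text
t: 7.85
tool_pos: [0.4154, 0.0762, 0.2696]
orientation: [-1.62, 0.817, -1.654]
force: [0.4, -0.2, -0.7]
opening: 0.0598
```

Emit:
carry_out(motion=[-0.013, -0.008, -0.003, -0.1, -0.1, -5.1, -1, -0.012, -0.009, -0.003, -0.1, -0.1, -5.1, -1, -0.012, -0.01, -0.003, -0.1, -0.1, -5.1, -1, -0.011, -0.011, -0.003, -0.1, -0.1, -5.1, -1, -0.01, -0.012, -0.003, -0.1, -0.1, -5.1, -1])

```text
t: 8.35
tool_pos: [0.3984, 0.1582, 0.2645]
orientation: [-1.911, 0.463, -1.953]
force: [0.8, 0.2, -1.8]
opening: 0.0597
```

```bash
python3 look.py side pics/s5.png
python3 look.py top pics/t5.png 150 100 350 300
python3 look.py wrist pics/w5.png
python3 - <<'E'
from plan import *
p,Rm,s=pose(); print(s['q'],Rm,p)
E
```

```text
[ 0.8009  0.2901  1.6131 -0.7731  2.0045  0.7458] [[-0.0078  0.031   0.9995]
 [-0.4773 -0.8784  0.0235]
 [ 0.8787 -0.4769  0.0216]] [0.398  0.1577 0.2621]
```

View pics/s5.png

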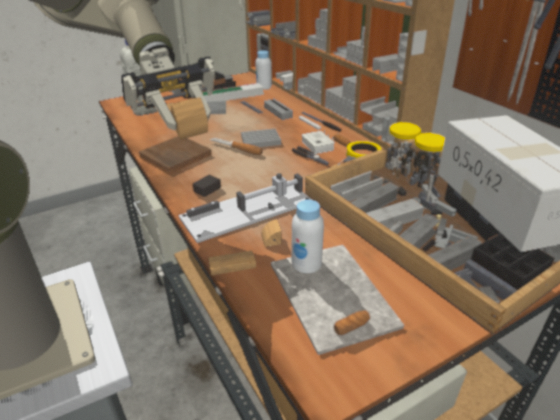

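View pics/t5.png

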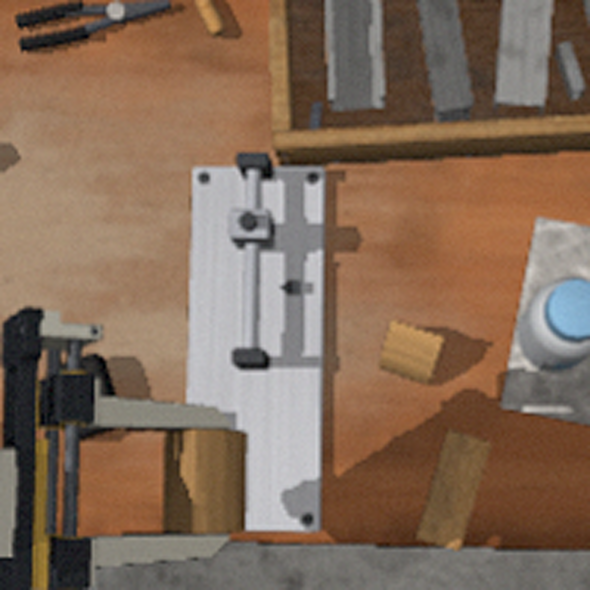

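View pics/w5.png

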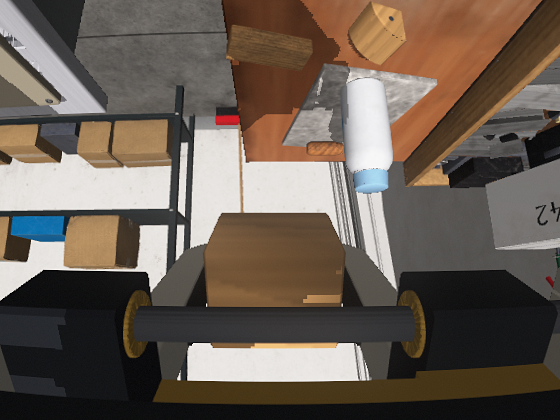

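Run:
```python
from plan import *
plan([.412,.146,.085],Rt(.015,-152),-1)
```

```text
t 8.5 pos [0.398  0.1577 0.2621] ang 1.4 F [ 0.0364 -0.3003 -2.514 ] open 0.0602
[-0.03, 0.019, 0.002, -0.2, -0.2, -0.1, -1.0, -0.03, 0.019, 0.0022, -0.2, -0.2, -0.1, -1.0, -0.0301, 0.0189, 0.0023, -0.2, -0.2, -0.1, -1.0, -0.0301, 0.0189, 0.0025, -0.2, -0.2, -0.1, -1.0, -0.0301, 0.0188, 0.0027, -0.2, -0.2, -0.1, -1.0]
```

Emit:
carry_out(motion=[-0.03, 0.019, 0.002, -0.2, -0.2, -0.1, -1, -0.03, 0.019, 0.002, -0.2, -0.2, -0.1, -1, -0.03, 0.019, 0.002, -0.2, -0.2, -0.1, -1, -0.03, 0.019, 0.003, -0.2, -0.2, -0.1, -1, -0.025, 0.016, 0.003, -0.2, -0.2, -0.1, -1])

```text
t: 9.0
tool_pos: [0.4197, 0.1492, 0.0947]
orientation: [-1.914, 0.492, -1.939]
force: [-0.6, 0.3, -0.8]
opening: 0.0597
```

```bash
python3 look.py side pics/s6.png 120 100 320 250
python3 look.py top pics/t6.png 150 150 310 300
python3 - <<'E'
from plan import *
plan([.412,.146,.052],Rt(.015,-152),-1)
E
```

```text
t 9.1 pos [0.4182 0.1477 0.0931] ang 1.4 F [-0.3321 -0.4342 -1.3647] open 0.0601
[-0.007, 0.0043, -0.0013, -0.0, -0.1, -0.2, -1.0, -0.007, 0.0043, -0.0013, -0.0, -0.1, -0.2, -1.0, -0.007, 0.0042, -0.0013, -0.0, -0.1, -0.2, -1.0, -0.0071, 0.0042, -0.0013, -0.0, -0.1, -0.2, -1.0, -0.0071, 0.0042, -0.0013, -0.0, -0.1, -0.2, -1.0]
```

View pics/s6.png

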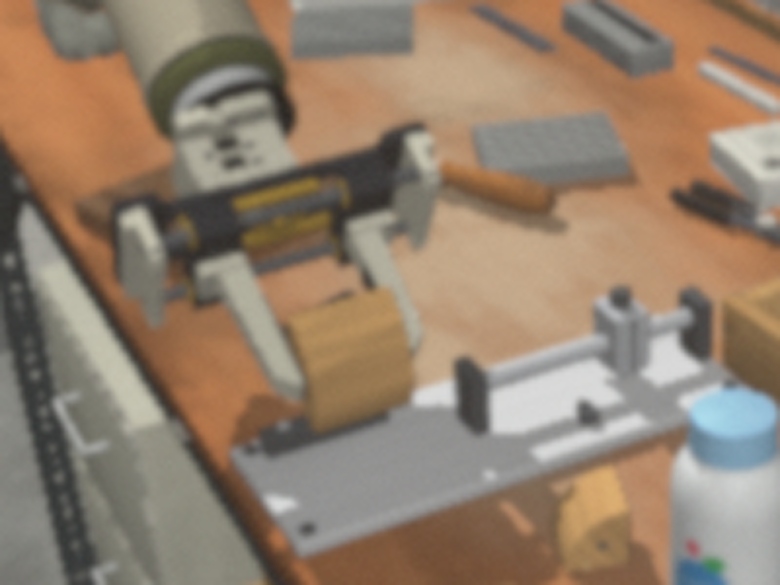

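View pics/t6.png

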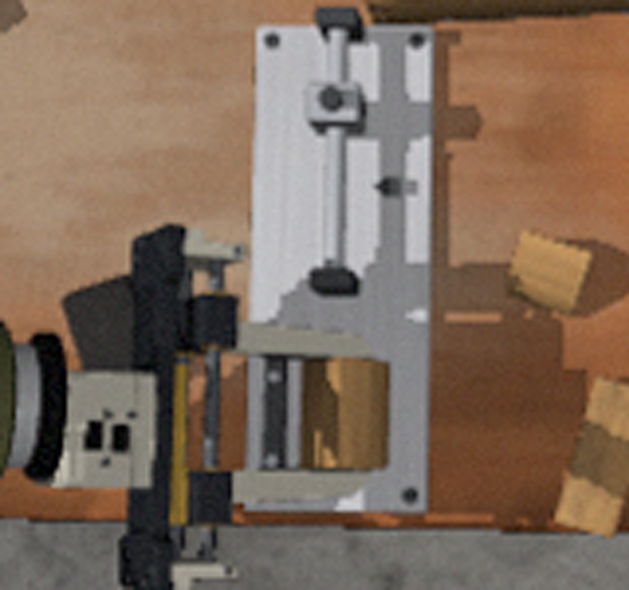

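Emit:
carry_out(motion=[-0.007, 0.004, -0.002, 0, -0.1, -0.2, -1, -0.007, 0.004, -0.001, 0, -0.1, -0.2, -1, -0.007, 0.004, -0.001, 0, -0.1, -0.2, -1, -0.007, 0.004, 0, 0, -0.1, -0.2, -1, -0.007, 0.004, 0, 0, 0, 0, -1])

```text
t: 9.6
tool_pos: [0.418, 0.1496, 0.0575]
orientation: [-1.921, 0.483, -1.943]
force: [-0.1, 0.2, -1.7]
opening: 0.0598
```

```bash
python3 look.py side pics/s7.png 160 140 260 215
python3 - <<'E'
from plan import *
plan([.412,.146,.044],Rt(.015,-152),-1)
E
```

```text
t 9.65 pos [0.4174 0.1491 0.0562] ang 1.2 F [-0.6485 -0.785  -1.505 ] open 0.06
[-0.0018, 0.0017, -0.0011, -0.1, -0.1, -0.2, -1.0, -0.0018, 0.0017, -0.0011, -0.1, -0.1, -0.2, -1.0, -0.0018, 0.0017, -0.0011, -0.1, -0.1, -0.2, -1.0, -0.0018, 0.0017, -0.0011, -0.1, -0.1, -0.2, -1.0, -0.0019, 0.0017, -0.0011, -0.1, -0.1, -0.2, -1.0]
```

View pics/s7.png

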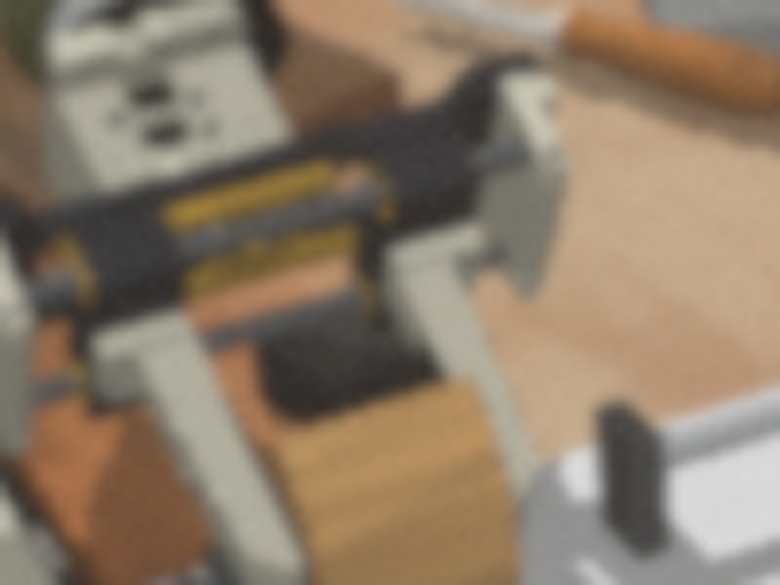

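Emit:
carry_out(motion=[-0.002, 0.002, -0.001, 0, 0, 0, -1, -0.002, 0.002, -0.001, 0, 0, 0, -1, -0.002, 0.002, -0.001, 0, 0, 0, -1, -0.002, 0.001, -0.001, 0, 0, 0, -1, -0.001, 0.001, 0, 0, 0, 0, -1])

```text
t: 10.15
tool_pos: [0.4139, 0.1468, 0.0453]
orientation: [-1.922, 0.48, -1.945]
force: [-3.3, 6.4, 13.4]
opening: 0.0597
```

```bash
python3 look.py side pics/s8.png 170 170 270 245
python3 - <<'E'
from plan import *
plan([.412,.146,.044],Rt(.015,-152),-1)
E
```

```text
t 10.2 pos [0.4139 0.1468 0.0453] ang 1.2 F [-2.0726  2.7076  7.4523] open 0.0603
[-0.0002, 0.0003, -0.0004, -0.1, -0.2, -0.2, -1.0, -0.0002, 0.0003, -0.0004, -0.1, -0.2, -0.2, -1.0, -0.0002, 0.0003, -0.0004, -0.1, -0.2, -0.2, -1.0, -0.0002, 0.0003, -0.0004, -0.1, -0.2, -0.2, -1.0, -0.0002, 0.0003, -0.0004, -0.1, -0.2, -0.2, -1.0]
```

View pics/s8.png

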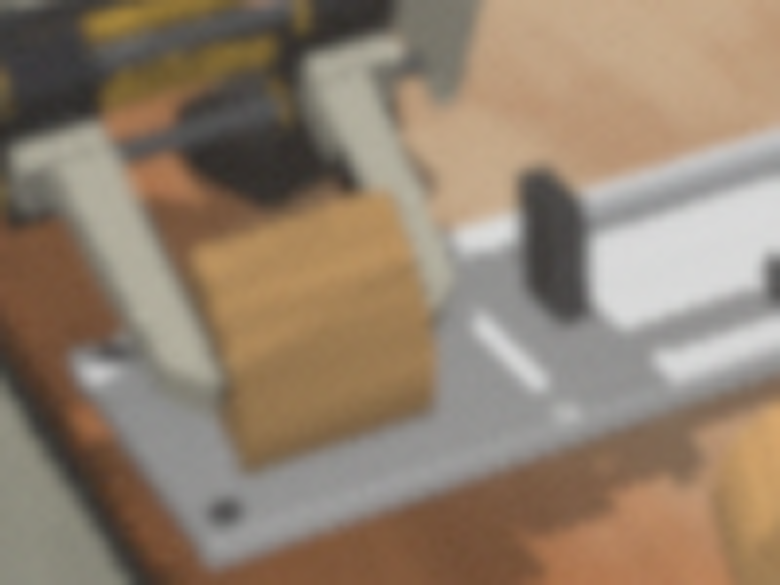

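Emit:
carry_out(motion=[0, 0, 0, 0, 0, 0, 0.35, 0, 0, 0, 0, 0, 0, 0.4, 0, 0, 0, 0, 0, 0, 0.5, 0, 0, 0, 0, 0, 0, 0.6, 0, 0, 0, 0, 0, 0, 0.7])

```text
t: 10.7
tool_pos: [0.414, 0.1471, 0.0458]
orientation: [-1.921, 0.48, -1.946]
force: [0.5, -0.6, 0.8]
opening: 0.0768
```

```bash
python3 look.py side pics/s9.png 160 160 280 250
python3 look.py wrist pics/w9.png
python3 - <<'E'
from plan import *
plan([.412,.146+.09,.044+.048],Rt(.015,-152),1)
E
```

```text
t 10.8 pos [0.414  0.1471 0.0458] ang 1.2 F [0.2166 0.3677 0.2325] open 0.0785
[-0.0005, -0.02, -0.0, -0.1, -0.2, -0.2, 1.0, -0.0004, -0.02, -0.0001, -0.1, -0.2, -0.2, 1.0, -0.0003, -0.02, -0.0001, -0.1, -0.2, -0.2, 1.0, -0.0003, -0.02, -0.0001, -0.1, -0.2, -0.2, 1.0, -0.0002, -0.02, -0.0002, -0.1, -0.2, -0.2, 1.0]
```

View pics/s9.png

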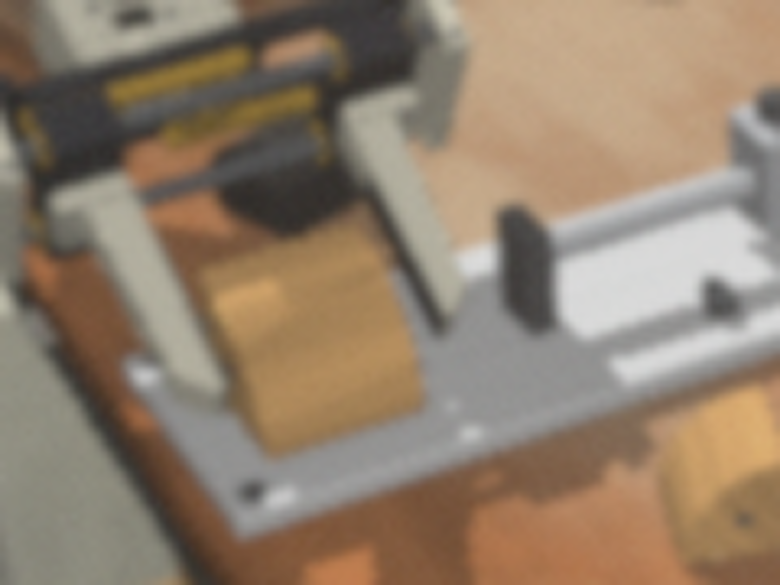

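View pics/w9.png

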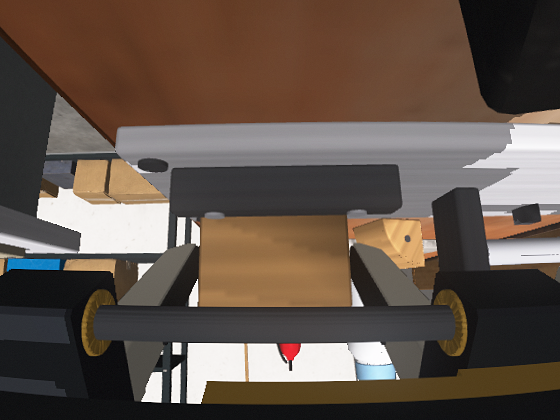

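Emit:
carry_out(motion=[0, -0.005, -0.001, 0, 0, 0, 1, 0, -0.02, -0.001, 0, 0, 0, 1, 0, -0.03, 0, 0, 0, 0, 1, 0, -0.03, 0, 0, 0, 0, 1, 0.01, -0.03, 0, 0, 0, 0, 1])

```text
t: 11.3
tool_pos: [0.4069, 0.2424, 0.109]
orientation: [-1.934, 0.48, -1.945]
force: [0.3, 0.5, -1.0]
opening: 0.0934
```

Run:
```python
from plan import *
plan([.30,.20,.27],Rt(.015,-90),1)
```

```text
t 11.3 pos [0.4069 0.2424 0.109 ] ang 61.6 F [ 0.3371  0.5065 -1.0049] open 0.0934
[0.0162, -0.0041, -0.0106, -0.0, -0.1, 6.2, 1.0, 0.0157, -0.0058, -0.0106, -0.0, -0.1, 6.2, 1.0, 0.0149, -0.0074, -0.0107, -0.0, -0.1, 6.2, 1.0, 0.014, -0.009, -0.0107, -0.0, -0.1, 6.2, 1.0, 0.0129, -0.0105, -0.0107, -0.0, -0.1, 6.2, 1.0]
[0.0117, -0.0118, -0.0107, -0.0, -0.1, 6.2, 1.0, 0.0103, -0.013, -0.0107, -0.0, -0.1, 6.2, 1.0, 0.0089, -0.014, -0.0108, -0.0, -0.1, 6.2, 1.0, 0.0073, -0.0149, -0.0108, -0.0, -0.1, 6.2, 1.0, 0.0056, -0.0156, -0.0108, -0.0, -0.1, 6.2, 1.0]
```

Run:
```python
from plan import *
plan([.40,.33,.25],Rt(.015,-90),1)
```

```text
t 11.3 pos [0.4069 0.2424 0.109 ] ang 61.6 F [ 0.3371  0.5065 -1.0049] open 0.0934
[0.0082, -0.0144, -0.0005, -0.0, -0.1, 6.2, 1.0, 0.0066, -0.0152, -0.0005, -0.0, -0.1, 6.2, 1.0, 0.0049, -0.0158, -0.0005, -0.0, -0.1, 6.2, 1.0, 0.0032, -0.0163, -0.0005, -0.0, -0.1, 6.2, 1.0, 0.0014, -0.0165, -0.0005, -0.0, -0.1, 6.2, 1.0]
[-0.0004, -0.0166, -0.0005, -0.0, -0.1, 6.2, 1.0, -0.0022, -0.0165, -0.0005, -0.0, -0.1, 6.2, 1.0, -0.0039, -0.0161, -0.0005, -0.0, -0.1, 6.2, 1.0, -0.0057, -0.0156, -0.0005, -0.0, -0.1, 6.2, 1.0, -0.0073, -0.0149, -0.0005, -0.0, -0.1, 6.2, 1.0]
```

Emit:
carry_out(motion=[0.008, -0.014, 0, 0, 0, 6.2, 1, 0.007, -0.015, 0, 0, 0, 6.2, 1, 0.005, -0.016, 0, 0, 0, 6.2, 1, 0.003, -0.016, 0, 0, 0, 6.2, 1, 0.001, -0.016, 0, 0, 0, 6.2, 1])

```text
t: 11.8
tool_pos: [0.4035, 0.2919, 0.1785]
orientation: [-1.582, 0.898, -1.572]
force: [-0.7, -0.7, -0.6]
opening: 0.0931
```

Emit:
carry_out(motion=[0, -0.017, 0, 0, 0, 6.2, 1, -0.002, -0.017, 0, 0, 0, 6.2, 1, -0.004, -0.016, 0, 0, 0, 6.2, 1, -0.006, -0.016, 0, 0, 0, 6.2, 1, -0.007, -0.015, 0, 0, 0, 6.2, 1])

```text
t: 12.3
tool_pos: [0.402, 0.3387, 0.2596]
orientation: [-1.178, 1.207, -1.164]
force: [-0.3, 0.2, 0.1]
opening: 0.093
```

```bash
cat > look2.py <<'E'
from fit import *
import pickle,sys
D={}
for n in M:
    D[n]=imaging.read_camera(n)
    for th in ['former_mid','collar','mark','jig']:
        D[n,th]=models.outline_of(n,th)
        for o in D[n,th]:
            ys,xs=np.where(o['pixels']); print(n,th,round(o['confidence'],2),o['pixel'],len(xs),xs.min(),xs.max(),ys.min(),ys.max())
pickle.dump(D,open(sys.argv[1],'wb'))
zoom(D['top'],200,145,275,290,4.1,'pics/'+sys.argv[1]+'_t.png'); zoom(D['side'],165,160,315,255,5.2,'pics/'+sys.argv[1]+'_s.png')
print(robot.read_state()['t'],robot.read_state()['tool_pos'])
E
python3 look2.py d1
```

```text
top former_mid 0.88 [284.9, 220.6] 339 278 299 209 229
top former_mid 0.78 [233.6, 258.6] 647 224 248 245 271
top former_mid 0.63 [337.9, 210.9] 748 325 356 194 226
top collar 0.75 [233.5, 180.2] 178 227 242 171 183
top jig 0.79 [237.2, 211.4] 5057 212 259 152 281
top jig 0.72 [415.2, 223.2] 264 408 419 211 237
side former_mid 0.96 [205.2, 214.4] 884 190 224 195 229
side former_mid 0.92 [271.2, 232.0] 418 261 280 220 245
side collar 0.79 [275.6, 184.4] 244 272 285 173 196
side jig 0.88 [255.5, 209.0] 3087 180 308 173 242
12.8 [0.4014 0.338  0.2563]
```

View pics/d1_t.png

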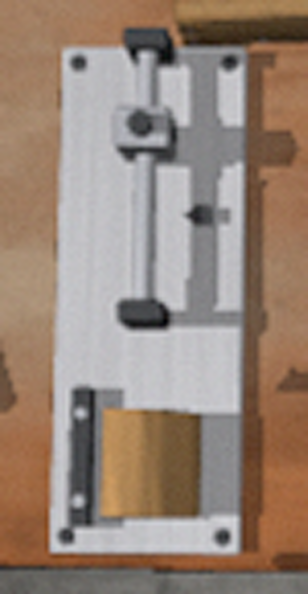

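View pics/d1_s.png

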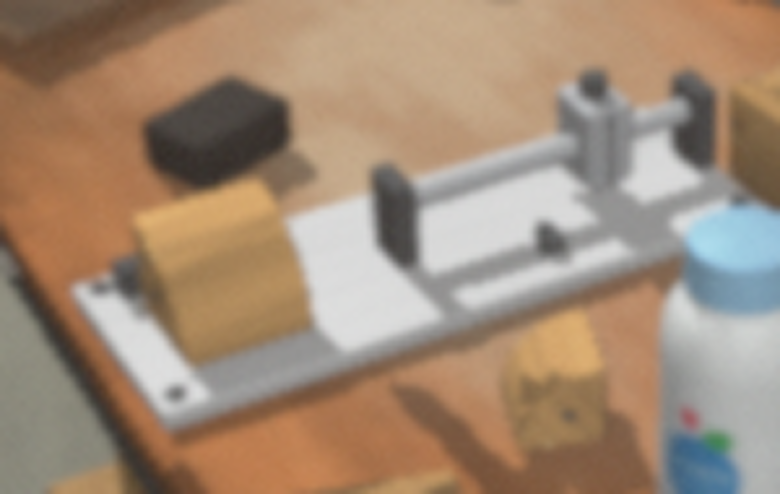

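```bash
cat > fit2.py <<'E'
from fit import *
import pickle,sys
from scipy.optimize import least_squares
D=pickle.load(open(sys.argv[1],'rb'))
def lay(x,y,yaw,z0=.01,r=.05,L=.06):
    # x,y = middle of corner line; body toward -y
    a=np.linspace(0,np.pi/2,13); sec=np.r_[[[0,0]],np.c_[-r*np.cos(a),r*np.sin(a)]]
    P=np.array([[u,v,w+z0] for u in(-L/2,L/2) for v,w in sec]); c,s=np.cos(yaw),np.sin(yaw)
    return np.c_[c*P[:,0]-s*P[:,1]+x, s*P[:,0]+c*P[:,1]+y,P[:,2]]
def pick(n,near):
    c=[o for o in D[n,'former_mid'] if o['pixels'].sum()>450]
    return min(c,key=lambda o:np.hypot(*(np.array(o['pixel'])-near)))['pixels'].astype(float)
mk={'top':pick('top',[233,258]),'side':pick('side',[205,214])}
for k in [mk,{'top':mk['top']},{'side':mk['side']}]:
    print('former',fit(lay,k,[.412,.172,0.015],[.01,.01,.1]))
E
python3 fit2.py d1
cat > jig.py <<'E'
from fit import *
from scipy.optimize import least_squares
zt=lambda u,v:(200+u/4.1,145+v/4.1); zs=lambda u,v:(165+u/5.2,160+v/5.2)
obs=[('top',zt(63,46),(150,55,10)),('top',zt(250,45),(150,-55,10)),('top',zt(240,551),(-150,-55,10)),('top',zt(50,552),(-150,55,10)),
('side',zs(75,288),(-150,55,10)),('side',zs(165,420),(-150,-55,10))]
def f(p):
    c,s=np.cos(p[2]),np.sin(p[2]); r=[]
    for n,px,q in obs:
        q=np.array(q)/1000; r+=list(proj(M[n],[[c*q[0]-s*q[1]+p[0],s*q[0]+c*q[1]+p[1],q[2]]])[0]-px)
    return np.array(r)
for sel in ['both','top']:
    if sel=='top': obs=obs[:4]
    s=least_squares(f,[.511,.157,.015]); print(s.x,s.fun.reshape(-1,2))
print('fence top edges right', onz(M['top'],[zt(96,388),zt(93,524)],.026),'left',onz(M['top'],[zt(74,388),zt(71,526)],.026))
print('fence foot', onz(M['side'],[zs(120,258)],.026))
print('pointer tip', onz(M['top'],[zt(188,214)],.019),onz(M['side'],[zs(540,228)],.019))
print('collar top screw', onz(M['top'],[zt(141,122)],.072),'body', onz(M['top'],[zt(*p) for p in [(114,107),(170,107),(170,145),(114,145)]],.062))
print('screw side',onz(M['side'],[zs(594,75)],.072))
E
python3 jig.py
```

```text
former (array([0.4119, 0.1753, 0.0338]), {'top': np.float64(0.92), 'side': np.float64(0.88)})
former (array([0.4116, 0.1758, 0.0407]), {'top': np.float64(0.924)})
former (array([ 0.4147,  0.1754, -0.0085]), {'side': np.float64(0.902)})
[0.5137 0.1557 0.019 ] [[ 0.4146 -0.5407]
 [-0.3956 -0.3423]
 [ 0.7524 -0.0041]
 [ 0.5895 -0.4863]
 [-1.246  -0.4266]
 [-0.5534 -0.8053]]
[0.5129 0.1564 0.0153] [[ 0.3091 -0.2927]
 [-0.5002  0.0682]
 [ 0.1731  0.4341]
 [ 0.0109 -0.2228]]
fence top edges right [[0.4555 0.1839 0.026 ]
 [0.3781 0.1825 0.026 ]] left [[0.4552 0.1966 0.026 ]
 [0.3767 0.195  0.026 ]]
fence foot [[0.3838 0.1934 0.026 ]]
pointer tip [[0.5591 0.1352 0.019 ]] [[0.5591 0.1292 0.019 ]]
collar top screw [[0.6008 0.1576 0.072 ]] body [[0.6115 0.1745 0.062 ]
 [0.6121 0.1429 0.062 ]
 [0.5903 0.1422 0.062 ]
 [0.5897 0.1737 0.062 ]]
screw side [[0.6031 0.156  0.072 ]]
```

Run:
```python
from plan import *
plan([.413,.155,.12],Rt(.02,-90),1)
```

```text
t 12.8 pos [0.4014 0.338  0.2563] ang 2.3 F [-0.1623 -0.7303 -0.9846] open 0.0929
[0.0188, 0.0129, 0.0007, -0.0, 0.0, -0.2, 1.0, 0.0188, 0.013, 0.0007, -0.0, 0.0, -0.2, 1.0, 0.0187, 0.013, 0.0007, -0.0, 0.0, -0.2, 1.0, 0.0187, 0.0131, 0.0007, -0.0, 0.0, -0.2, 1.0, 0.0187, 0.0132, 0.0007, -0.0, 0.0, -0.2, 1.0]
[0.0186, 0.0132, 0.0007, -0.0, 0.0, -0.2, 1.0, 0.0186, 0.0133, 0.0007, -0.0, 0.0, -0.2, 1.0, 0.0185, 0.0134, 0.0007, -0.0, 0.0, -0.2, 1.0, 0.0185, 0.0134, 0.0007, -0.0, 0.0, -0.2, 1.0, 0.0184, 0.0135, 0.0007, -0.0, 0.0, -0.2, 1.0]
```

Emit:
carry_out(motion=[0.04, 0.01, 0.002, 0, 0, -0.4, 1, 0.04, 0.02, 0.002, 0, 0, -0.4, 1, 0.04, 0.03, 0.002, 0, 0, -0.4, 1, 0.035, 0.035, 0.002, 0, 0, -0.4, 1, 0.025, 0.035, 0.001, 0, 0, -0.4, 1])

```text
t: 13.3
tool_pos: [0.4181, 0.1611, 0.1213]
orientation: [-1.212, 1.177, -1.189]
force: [1.4, 0.1, 0.2]
opening: 0.0931
```

```bash
python3 look.py wrist pics/w10.png
python3 - <<'E'
from plan import *
plan([.413,.155,.042],Rt(.02,-90),1)
E
```

```text
t 13.35 pos [0.4144 0.1577 0.1144] ang 0.7 F [-2.1335 -2.3789 -4.5131] open 0.0926
[0.0005, 0.0145, -0.0004, -0.0, 0.1, 0.0, 1.0, 0.0005, 0.0145, -0.0004, -0.0, 0.1, 0.0, 1.0, 0.0005, 0.0145, -0.0004, -0.0, 0.1, 0.0, 1.0, 0.0005, 0.0145, -0.0004, -0.0, 0.1, 0.0, 1.0, 0.0005, 0.0145, -0.0004, -0.0, 0.1, 0.0, 1.0]
```

View pics/w10.png

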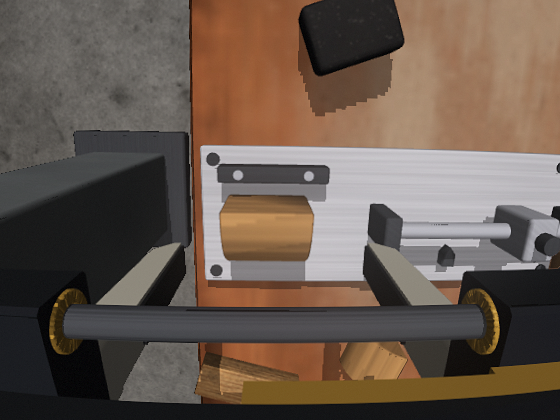

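Emit:
carry_out(motion=[0, 0.015, 0, 0, 0, 0, 1, 0, 0.015, 0, 0, 0, 0, 1, 0.001, 0.015, 0, 0, 0, 0, 1, 0.001, 0.015, -0.001, 0, 0, 0, 1, 0.001, 0.01, -0.001, 0, 0.1, 0, 1])

```text
t: 13.85
tool_pos: [0.4096, 0.1529, 0.0383]
orientation: [-1.23, 1.188, -1.189]
force: [-0.6, 0.1, -0.3]
opening: 0.0925
```

```bash
python3 look.py wrist pics/w11.png
python3 - <<'E'
from plan import *
plan([.413,.155,.042],Rt(.02,-90),1)
E
```

```text
t 13.9 pos [0.4084 0.1525 0.0368] ang 0.7 F [-1.4246 -0.5264 -1.5522] open 0.0928
[-0.0005, -0.001, 0.0009, 0.1, 0.1, 0.1, 1.0, -0.0005, -0.001, 0.0009, 0.1, 0.1, 0.1, 1.0, -0.0005, -0.001, 0.0009, 0.1, 0.1, 0.1, 1.0, -0.0005, -0.001, 0.0009, 0.1, 0.1, 0.1, 1.0, -0.0005, -0.001, 0.0009, 0.1, 0.1, 0.1, 1.0]
```

View pics/w11.png

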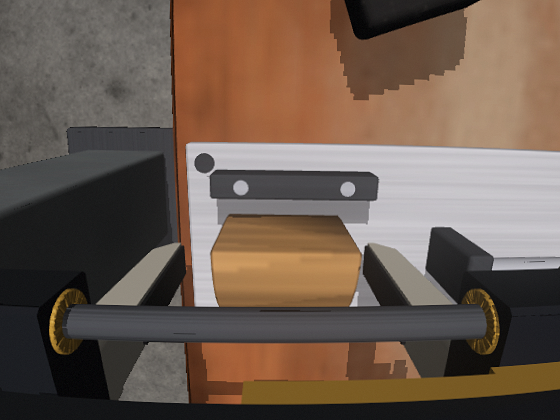

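Emit:
carry_out(motion=[0, -0.001, 0.002, 0, 0.2, 0.1, 0.8, 0, -0.001, 0.002, 0, 0.2, 0.1, 0.6, 0, 0, 0, 0, 0, 0, 0.3, 0, 0, 0, 0, 0, 0, -1, 0, 0, 0, 0, 0, 0, -1])

```text
t: 14.4
tool_pos: [0.4142, 0.1535, 0.0409]
orientation: [-1.224, 1.195, -1.192]
force: [-0.1, 0.1, -1.7]
opening: 0.0597
```

```bash
python3 look.py wrist pics/w12.png
python3 - <<'E'
from plan import *
p,Rm,s=pose(); print(Rm,p,s['force'],s['opening'])
E
```

```text
[[ 0.0222 -0.0046  0.9997]
 [-0.9998 -0.0018  0.0222]
 [ 0.0017 -1.     -0.0046]] [0.4142 0.1535 0.0409] [-0.1747  0.1069 -1.8446] 0.05976859079661025
```

View pics/w12.png

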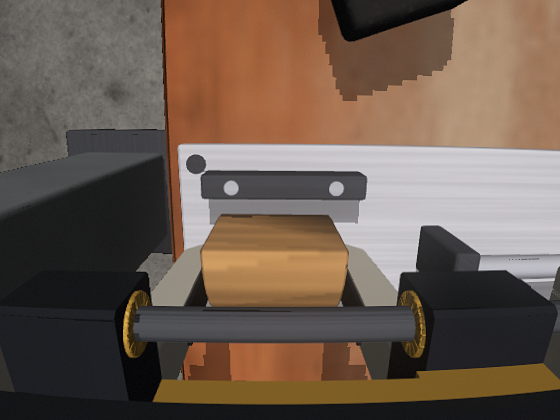

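```bash
cp pics/w12.png a.png
python3 - <<'E'
from h import *
im=cv2.imread('pics/w12.png'); zoom(im,180,140,400,310,3.5,'pics/w12z.png')
m=cam('wrist'); np.set_printoptions(precision=4,suppress=True)
print('fence top', onz(m,[(201,172),(202,198),(365,198),(365,172)],.026))
print('former top edge', onz(m,[(228,217),(330,217)],.06))
E
```

```text
fence top [[0.3792 0.1979 0.026 ]
 [0.3793 0.1852 0.026 ]
 [0.4579 0.1871 0.026 ]
 [0.4568 0.1997 0.026 ]]
former top edge [[0.3964 0.1863 0.06  ]
 [0.4357 0.1873 0.06  ]]
```

View pics/w12z.png

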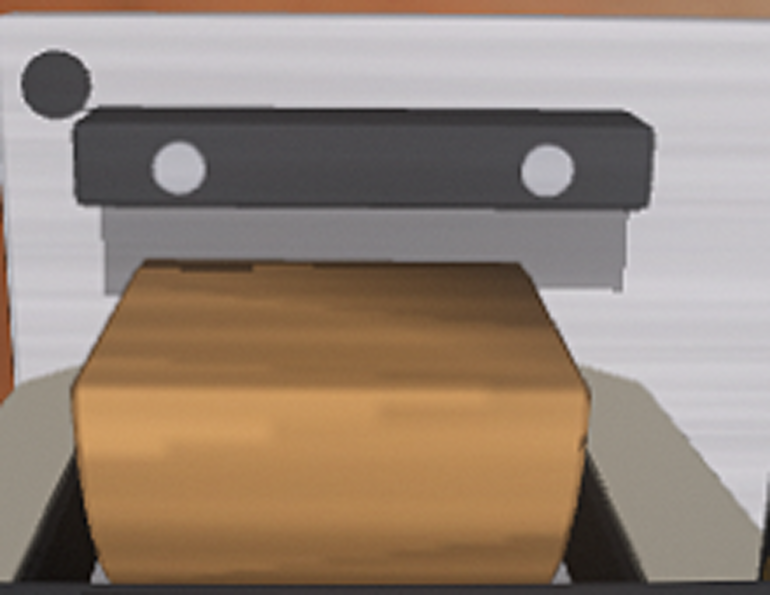

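Run:
```python
from h import *
m=cam('wrist'); np.set_printoptions(precision=4,suppress=True)
z=lambda u,v:(180+u/3.5,140+v/3.5)
print('corner', onz(m,[z(143,261),z(521,263)],.01))
print('top', onz(m,[z(75,386),z(590,390)],.06))
print('fence face top', onz(m,[z(78,205),z(653,208)],.026), onz(m,[z(85,115),z(645,115)],.026))
```

```text
corner [[0.3858 0.1724 0.01  ]
 [0.4436 0.1734 0.01  ]]
top [[0.3856 0.1723 0.06  ]
 [0.4441 0.1732 0.06  ]]
fence face top [[0.3795 0.185  0.026 ]
 [0.4587 0.1864 0.026 ]] [[0.3808 0.1975 0.026 ]
 [0.4565 0.1993 0.026 ]]
```

Emit:
carry_out(motion=[-0.002, -0.0005, 0.001, 0, 0, 0, -1, -0.002, 0, 0.001, 0, 0, 0, -1, -0.002, 0, 0.001, 0, 0, 0, -1, -0.002, 0, 0.001, 0, 0, 0, -1, -0.001, 0, 0.0005, 0, 0, 0, -1])

```text
t: 14.95
tool_pos: [0.4185, 0.1633, 0.0413]
orientation: [-1.224, 1.196, -1.192]
force: [0.6, -0.5, -1.5]
opening: 0.0602
```

```bash
cat > wl.py <<'E'
from h import *
import sys
im=imaging.read_camera('wrist'); zoom(im,180,140,400,310,3.5,sys.argv[1]); m=cam('wrist')
np.save('wm.npy',m,allow_pickle=True); p,Rm,s=pose(); print(s['t'],p,s['force'],s['opening'])
E
python3 wl.py pics/w13.png
```

```text
15.0 [0.41855802 0.16336844 0.0413411 ] [-0.09728939 -0.04434623 -0.6800423 ] 0.05981479760451399
```

View pics/w13.png

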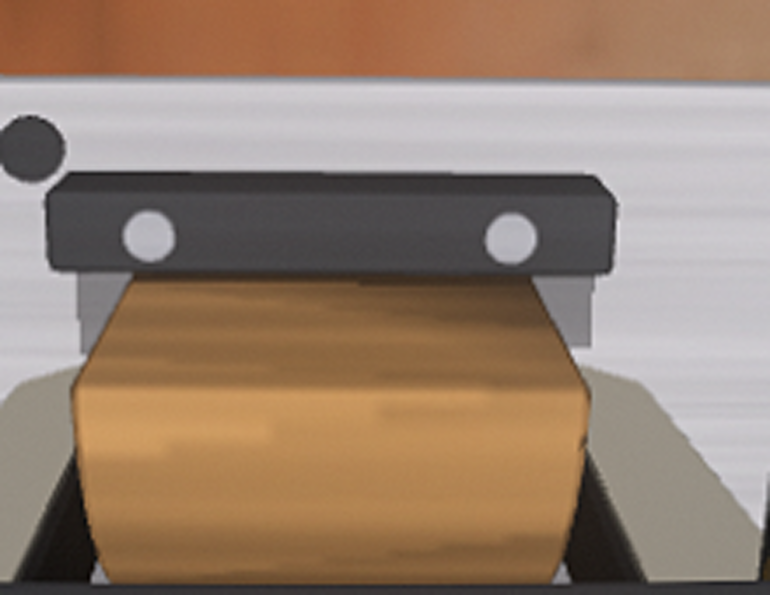

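Emit:
carry_out(motion=[-0.001, 0.0005, 0, 0, 0, 0, -1, -0.001, 0, 0, 0, 0, 0, -1, -0.001, 0, 0, 0, 0, 0, -1, -0.001, 0, 0, 0, 0, 0, -1, 0, 0, 0, 0, 0, 0, -1])

```text
t: 15.5
tool_pos: [0.4186, 0.1653, 0.0409]
orientation: [-1.228, 1.193, -1.195]
force: [-0.6, 0.6, -1.9]
opening: 0.0597
```

Emit:
carry_out(motion=[-0.002, 0, 0, 0, 0, 0, -1, -0.002, 0, 0, 0, 0, 0, -1, -0.001, 0, 0, 0, 0, 0, -1, 0, 0, 0, 0, 0, 0, -1, 0, 0, 0, 0, 0, 0, -1])

```text
t: 16.0
tool_pos: [0.4187, 0.1656, 0.0411]
orientation: [-1.235, 1.19, -1.201]
force: [0.9, -1.3, -0.2]
opening: 0.0601
```

```bash
python3 wl.py pics/w14.png
```

```text
16.05 [0.41865216 0.16562479 0.04109314] [ 0.28818446 -2.72474123 -0.21958822] 0.05978022215088199
```

View pics/w14.png

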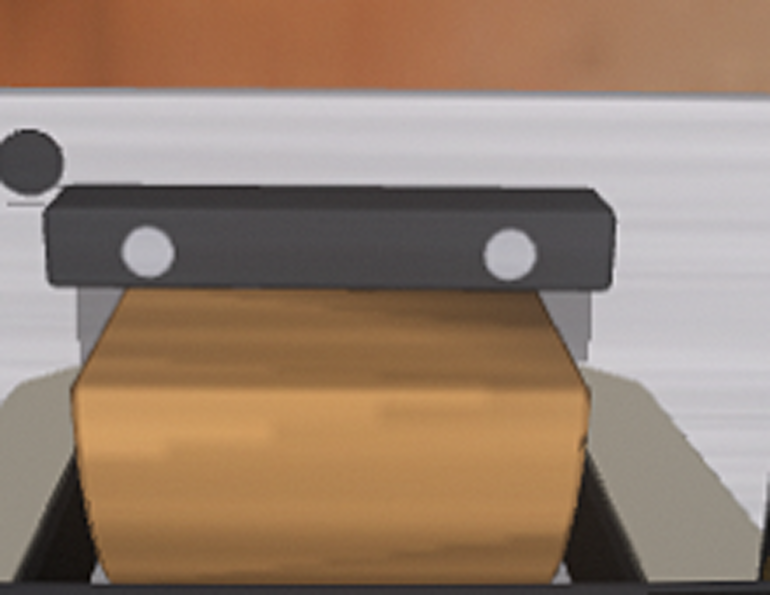

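Run:
```python
from plan import *
p,Rm,s=pose(); print(Rm,s['wrist_torque'])
m=cam('wrist'); z=lambda u,v:(180+u/3.5,140+v/3.5)
print('top', onz(m,[z(72,388),z(590,392)],.06))
print('fence face top', onz(m,[z(48,284),z(610,288)],.026))
```

```text
[[ 0.0224 -0.0057  0.9997]
 [-0.9996 -0.0158  0.0223]
 [ 0.0156 -0.9999 -0.0061]] [-0.4171  0.0404 -0.0236]
top [[0.3897 0.1844 0.06  ]
 [0.4486 0.1854 0.06  ]]
fence face top [[0.3793 0.1854 0.026 ]
 [0.4581 0.1867 0.026 ]]
```

Emit:
carry_out(motion=[0, 0, 0, 0, 0, 0.6, -1, 0, 0, 0, 0, 0, 0.3, 0.35, 0, 0, 0, 0, 0, 0, 0.5, 0, 0, 0, 0, 0, 0, 0.7, 0, 0, 0, 0, 0, 0, 1])

```text
t: 16.55
tool_pos: [0.419, 0.1665, 0.0414]
orientation: [-1.221, 1.198, -1.188]
force: [-0.3, 0.1, -0.1]
opening: 0.0811
```

```bash
python3 wl.py pics/w15.png
```

```text
16.6 [0.41898531 0.16648365 0.04136878] [-0.02744674  0.08683732  0.88543292] 0.0850108711954746
```

View pics/w15.png

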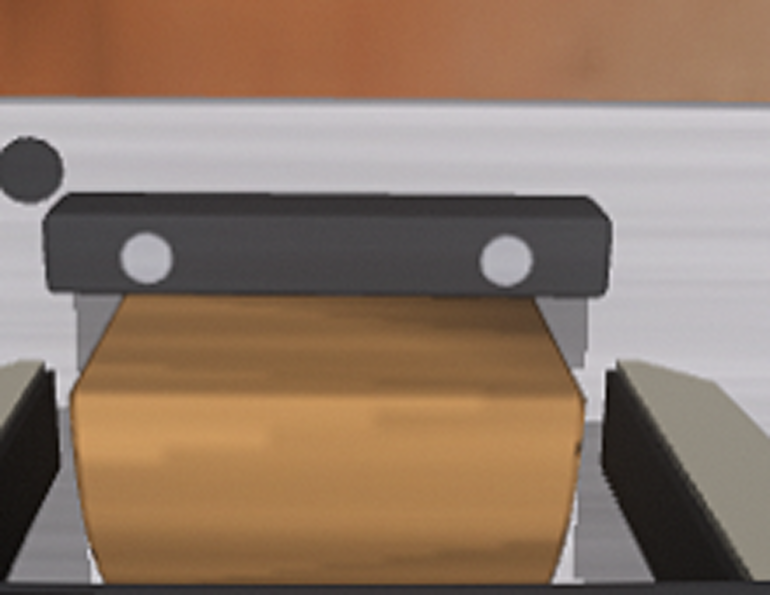

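Run:
```python
from plan import *
m=cam('wrist'); z=lambda u,v:(180+u/3.5,140+v/3.5)
print('top', onz(m,[z(74,391),z(583,396)],.06))
print('fence face top', onz(m,[z(46,292),z(608,296)],.026), 'line of sight at foot',onz(m,[z(300,294)],.01))
plan([.419,.166,.13],Rt(.02,-90),1)
```

```text
top [[0.3901 0.1843 0.06  ]
 [0.4483 0.1851 0.06  ]]
fence face top [[0.3791 0.1851 0.026 ]
 [0.4585 0.1864 0.026 ]] line of sight at foot [[0.4147 0.1806 0.01  ]]
t 16.6 pos [0.419  0.1665 0.0414] ang 0.4 F [-0.0274  0.0868  0.8854] open 0.085
[0.0, -0.0177, -0.0001, 0.1, 0.0, -0.0, 1.0, 0.0, -0.0177, -0.0001, 0.1, 0.0, -0.0, 1.0, 0.0, -0.0177, -0.0, 0.1, 0.0, -0.0, 1.0, 0.0, -0.0177, 0.0, 0.1, 0.0, -0.0, 1.0, 0.0, -0.0177, 0.0, 0.1, 0.0, -0.0, 1.0]
```

Emit:
carry_out(motion=[0, -0.015, 0, 0, 0, 0, 1, 0, -0.025, 0, 0, 0, 0, 1, 0.01, -0.03, 0, 0, 0, 0, 0, 0.03, -0.01, 0, 0, 0, 0, -1, 0.03, 0, 0, 0, 0, 0, -1])

```text
t: 17.1
tool_pos: [0.42, 0.0973, 0.1236]
orientation: [-1.225, 1.195, -1.183]
force: [-0.1, -0.4, -0.7]
opening: 0.0734
```

Run:
```python
from plan import *
plan([.4195,.098,.04],Rt(.018,-90),-1)
```

```text
t 17.1 pos [0.42   0.0973 0.1236] ang 0.7 F [-0.1452 -0.382  -0.6904] open 0.0734
[-0.0001, 0.0167, 0.0, 0.1, 0.1, -0.0, -1.0, -0.0001, 0.0167, -0.0, 0.1, 0.1, -0.0, -1.0, -0.0001, 0.0167, -0.0, 0.1, 0.1, -0.0, -1.0, -0.0001, 0.0167, -0.0001, 0.1, 0.1, -0.0, -1.0, -0.0001, 0.0167, -0.0001, 0.1, 0.1, -0.0, -1.0]
```

Emit:
carry_out(motion=[0, 0.01, 0, 0.1, 0.1, 0, -1, 0, 0.02, 0, 0.1, 0.1, 0, -1, 0, 0.02, 0, 0.1, 0.1, 0, -1, 0, 0.018, 0, 0, 0, 0, -1, 0, 0.014, 0, 0, 0, 0, -1])

```text
t: 17.6
tool_pos: [0.4232, 0.0968, 0.0416]
orientation: [-1.208, 1.193, -1.197]
force: [0.3, -0.1, 0.2]
opening: 0.0333
```

```bash
python3 look.py side pics/s16.png 160 160 280 250
python3 - <<'E'
from plan import *
plan([.4195,.12,.038],Rt(.018,-90),-1)
E
```

```text
t 17.65 pos [0.4215 0.0967 0.0393] ang 0.3 F [-0.8148 -0.091  -1.2923] open 0.0296
[-0.0047, 0.0003, -0.0003, -0.0, -0.0, -0.1, -1.0, -0.0047, 0.0003, -0.0003, -0.0, -0.0, -0.1, -1.0, -0.0047, 0.0003, -0.0003, -0.0, -0.0, -0.1, -1.0, -0.0047, 0.0003, -0.0003, -0.0, -0.0, -0.1, -1.0, -0.0047, 0.0002, -0.0003, -0.0, -0.0, -0.1, -1.0]
```

View pics/s16.png

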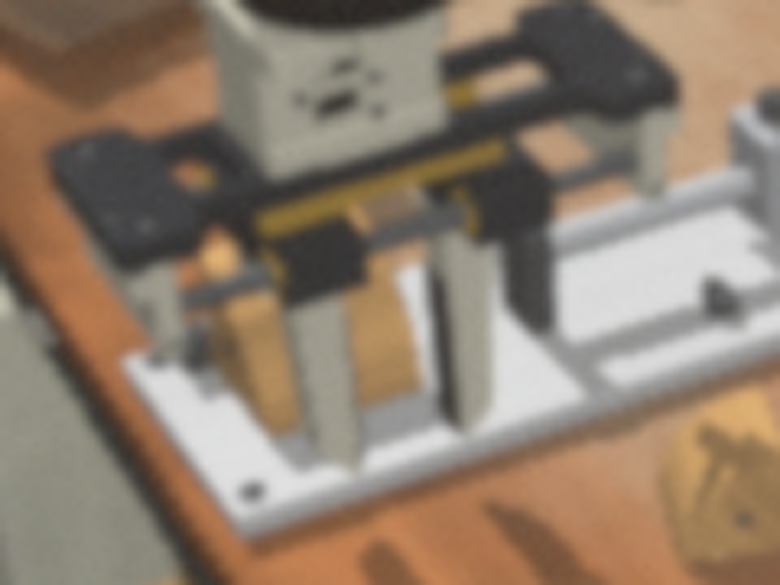

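Emit:
carry_out(motion=[-0.006, 0, -0.001, 0, 0, 0, -0.35, -0.006, 0, -0.001, 0, 0, 0, -0.35, -0.006, 0, 0, 0, 0, 0, -0.35, -0.004, 0, 0, 0, 0, 0, -0.35, -0.002, 0, 0, 0, 0, 0, -0.35])

```text
t: 18.15
tool_pos: [0.4189, 0.1243, 0.0403]
orientation: [-1.21, 1.196, -1.194]
force: [0.4, -0.3, 0.2]
opening: 0.0303
```

Emit:
carry_out(motion=[-0.002, 0, 0, 0, 0, 0, -0.35, -0.002, 0, 0, 0, 0, 0, -0.35, -0.002, 0, 0, 0, 0, 0, -0.35, -0.002, 0, 0, 0, 0, 0, -0.35, -0.002, 0, 0, 0, 0, 0, -0.35])

```text
t: 18.65
tool_pos: [0.4196, 0.1298, 0.0411]
orientation: [-1.218, 1.189, -1.202]
force: [-1.4, -11.8, 2.9]
opening: 0.0303
```

Emit:
carry_out(motion=[0.002, 0, 0, 0, 0, 0, -0.35, 0.004, 0, 0, 0, 0, 0.3, -0.35, 0.015, -0.002, 0, 0, 0, 0.2, -0.35, 0.01, -0.02, 0, 0, 0, 0, 0.5, 0, -0.04, 0, 0, 0, 0, 1])

```text
t: 19.15
tool_pos: [0.4153, 0.0966, 0.0989]
orientation: [-1.219, 1.201, -1.189]
force: [0.5, -0.7, 0.1]
opening: 0.0415
```

Run:
```python
from plan import *
plan([.45,.06,.2],Rt(.018,-90),1)
```

```text
t 19.15 pos [0.4153 0.0966 0.0989] ang 0.4 F [ 0.4895 -0.6639  0.0868] open 0.0415
[0.0074, -0.0203, 0.0067, 0.1, 0.0, -0.0, 1.0, 0.0074, -0.0203, 0.0067, 0.1, 0.0, -0.0, 1.0, 0.0074, -0.0203, 0.0068, 0.1, 0.0, -0.0, 1.0, 0.0074, -0.0203, 0.0068, 0.1, 0.0, -0.0, 1.0, 0.0074, -0.0203, 0.0068, 0.1, 0.0, -0.0, 1.0]
```

Run:
```python
from plan import *
plan([.575,.157,.20],Rt(.018+np.pi/2,-90),1,n=15)
```

```text
t 19.15 pos [0.4153 0.0966 0.0989] ang 89.9 F [ 0.4895 -0.6639  0.0868] open 0.0415
[-0.0038, -0.0068, 0.0107, 0.0, -6.0, -0.0, 1.0, -0.0027, -0.0068, 0.011, 0.0, -6.0, -0.0, 1.0, -0.0015, -0.0068, 0.0113, 0.0, -6.0, -0.0, 1.0, -0.0004, -0.0068, 0.0114, 0.0, -6.0, -0.0, 1.0, 0.0008, -0.0068, 0.0113, 0.0, -6.0, -0.0, 1.0]
[0.002, -0.0068, 0.0112, 0.0, -6.0, -0.0, 1.0, 0.0032, -0.0068, 0.0109, 0.0, -6.0, -0.0, 1.0, 0.0043, -0.0068, 0.0105, 0.0, -6.0, -0.0, 1.0, 0.0054, -0.0068, 0.01, 0.0, -6.0, -0.0, 1.0, 0.0064, -0.0068, 0.0094, 0.0, -6.0, -0.0, 1.0]
[0.0073, -0.0068, 0.0087, 0.0, -6.0, -0.0, 1.0, 0.0082, -0.0068, 0.0079, 0.0, -6.0, -0.0, 1.0, 0.009, -0.0068, 0.007, 0.0, -6.0, -0.0, 1.0, 0.0097, -0.0068, 0.006, 0.0, -6.0, -0.0, 1.0, 0.0102, -0.0068, 0.0049, 0.0, -6.0, -0.0, 1.0]
```

Emit:
carry_out(motion=[0, -0.03, 0, 0, 0, 0, 1, 0, -0.03, 0.01, 0, -6, 0, 1, -0.002, -0.02, 0.012, 0, -6, 0, 1, 0, -0.01, 0.012, 0, -6, 0, 1, 0.001, -0.005, 0.012, 0, -6, 0, 1])

```text
t: 19.65
tool_pos: [0.4634, 0.1051, 0.2032]
orientation: [-1.38, 0.872, -0.868]
force: [-0.4, -0.2, -0.5]
opening: 0.0815
```

Run:
```python
from plan import *
plan([.575,.157,.20],Rt(.018+np.pi/2,-90),1,n=10)
```

```text
t 19.65 pos [0.4634 0.1051 0.2032] ang 65.2 F [-0.4238 -0.1875 -0.49  ] open 0.0815
[0.0002, 0.0004, 0.0123, -0.1, -6.5, -0.0, 1.0, 0.0016, 0.0004, 0.0122, -0.1, -6.5, -0.0, 1.0, 0.003, 0.0003, 0.0119, -0.1, -6.5, -0.0, 1.0, 0.0043, 0.0003, 0.0115, -0.1, -6.5, -0.0, 1.0, 0.0056, 0.0003, 0.011, -0.1, -6.5, -0.0, 1.0]
[0.0068, 0.0003, 0.0103, -0.1, -6.5, -0.0, 1.0, 0.0079, 0.0003, 0.0094, -0.1, -6.5, -0.0, 1.0, 0.0089, 0.0003, 0.0085, -0.1, -6.5, -0.0, 1.0, 0.0098, 0.0002, 0.0074, -0.1, -6.5, -0.0, 1.0, 0.0106, 0.0002, 0.0063, -0.1, -6.5, -0.0, 1.0]
```

Emit:
carry_out(motion=[0, 0, 0.012, 0, -6.5, 0, 1, 0.002, 0, 0.012, 0, -6.5, 0, 1, 0.003, 0, 0.012, 0, -6.5, 0, 1, 0.004, 0, 0.012, 0, -6.5, 0, 1, 0.006, 0, 0.011, 0, -6.5, 0, 1])

```text
t: 20.15
tool_pos: [0.5228, 0.132, 0.2059]
orientation: [-1.516, 0.412, -0.417]
force: [0.1, 0.3, 0.6]
opening: 0.0929
```

Emit:
carry_out(motion=[0.007, 0, 0.01, 0, -6.5, 0, 1, 0.008, 0, 0.009, 0, -6.5, 0, 1, 0.009, 0, 0.008, 0, -6.5, 0, 1, 0.01, 0, 0.007, 0, -6.5, 0, 1, 0.011, 0, 0.006, 0, -6.5, 0, 1])

```text
t: 20.65
tool_pos: [0.5803, 0.1583, 0.206]
orientation: [-1.554, -0.053, 0.044]
force: [-0.7, -0.1, 0.0]
opening: 0.0929
```

```bash
python3 look.py wrist pics/w17.png; python3 look.py top pics/t17.png 200 145 275 290;python3 - <<'E'
from plan import *
plan([.601,.157,.12],Rt(.018+np.pi/2,-90),1)
E
```

```text
t 20.75 pos [0.5806 0.1585 0.2059] ang 2.6 F [ 0.2421 -0.2606  0.2448] open 0.093
[0.0039, 0.0172, -0.0008, -0.2, 0.5, 0.1, 1.0, 0.004, 0.0172, -0.0007, -0.2, 0.5, 0.1, 1.0, 0.004, 0.0172, -0.0006, -0.2, 0.5, 0.1, 1.0, 0.004, 0.0172, -0.0005, -0.2, 0.5, 0.1, 1.0, 0.0041, 0.0172, -0.0004, -0.2, 0.5, 0.1, 1.0]
```

View pics/w17.png

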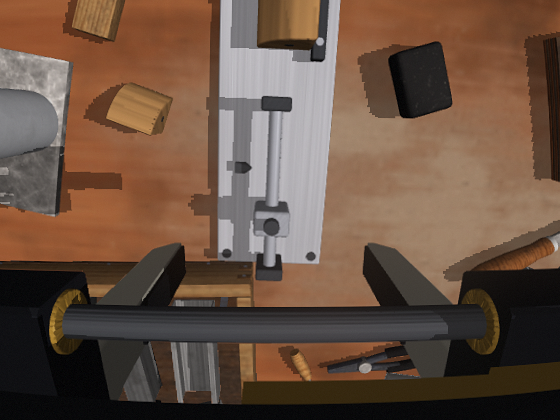

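View pics/t17.png

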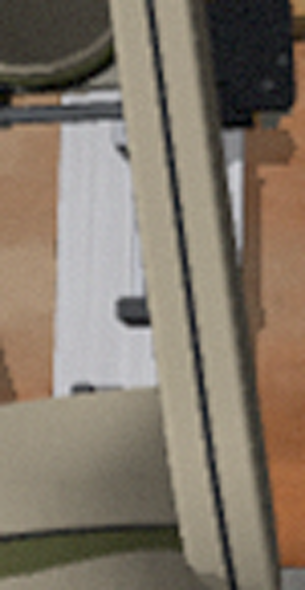

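Run:
```python
from plan import *
im=cv2.imread('pics/w17.png'); zoom(im,210,80,345,285,2.9,'pics/w17z.png')
m=cam('wrist')
print('tip',onz(m,[(251,167)],.019),'collar',onz(m,[(255,202),(290,203),(254,237),(289,238)],.062), 'screw',onz(m,[(271,226)],.072))
```

```text
tip [[0.5606 0.1369 0.019 ]] collar [[0.584  0.1434 0.062 ]
 [0.5832 0.1737 0.062 ]
 [0.6162 0.1439 0.062 ]
 [0.6155 0.1752 0.062 ]] screw [[0.6017 0.1582 0.072 ]]
```

View pics/w17z.png

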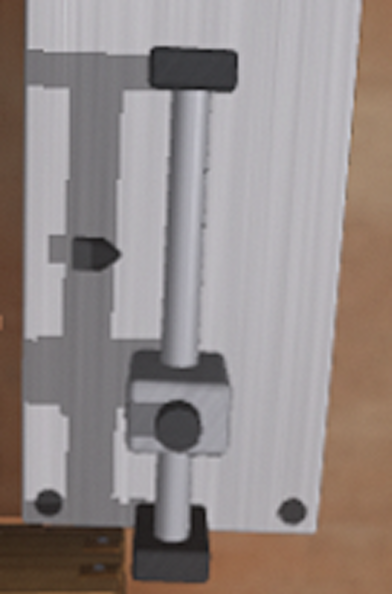

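Run:
```python
from plan import *
m=cam('wrist'); z=lambda u,v:(210+u/2.9,80+v/2.9)
print('tip',onz(m,[z(120,254)],.019),'collar',onz(m,[z(132,376),z(229,382),z(129,449),z(228,454)],.062), 'screw',onz(m,[z(179,424)],.072), 'bar',onz(m,[z(190,92),z(182,360)],.044))
```

```text
tip [[0.5611 0.1373 0.019 ]] collar [[0.5908 0.1442 0.062 ]
 [0.5911 0.1734 0.062 ]
 [0.6141 0.1443 0.062 ]
 [0.6141 0.1747 0.062 ]] screw [[0.6018 0.1588 0.072 ]] bar [[0.5073 0.1569 0.044 ]
 [0.5898 0.1594 0.044 ]]
```

Emit:
carry_out(motion=[0.004, 0.018, 0, -0.3, 0.5, 0, 1, 0.004, 0.018, 0, -0.3, 0.5, 0, 1, 0.004, 0.018, 0, -0.3, 0.5, 0, 1, 0.004, 0.018, 0, -0.2, 0.5, 0, 1, 0.004, 0.018, 0, 0, 0.4, 0, 1])

```text
t: 21.25
tool_pos: [0.602, 0.159, 0.1148]
orientation: [-1.572, -0.008, -0.009]
force: [0.4, 1.3, -0.3]
opening: 0.0932
```

```bash
python3 look.py wrist pics/w18.png;python3 - <<'E'
from plan import *
plan([.602,.1588,.055],Rt(.018+np.pi/2,-90),1)
E
```

```text
t 21.3 pos [0.6003 0.1585 0.1108] ang 1.2 F [-2.9847 -1.1535 -2.7736] open 0.0927
[0.0003, 0.0112, 0.0001, 0.0, -0.2, 0.1, 1.0, 0.0003, 0.0112, 0.0001, 0.0, -0.2, 0.1, 1.0, 0.0003, 0.0112, 0.0001, 0.0, -0.2, 0.1, 1.0, 0.0003, 0.0112, 0.0001, 0.0, -0.2, 0.1, 1.0, 0.0004, 0.0112, 0.0001, 0.0, -0.2, 0.1, 1.0]
```

View pics/w18.png

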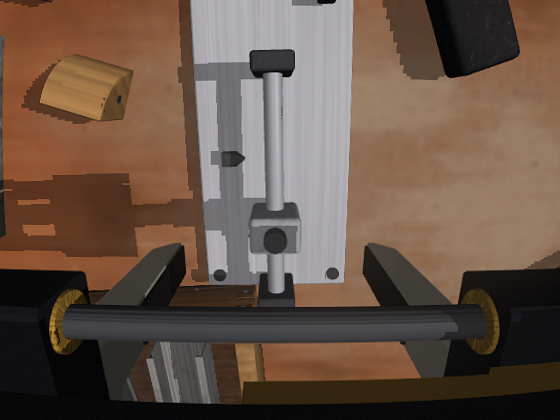

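Emit:
carry_out(motion=[0.001, 0.011, 0, 0, -0.2, 0.1, 1, 0.001, 0.011, 0, 0, -0.2, 0.1, 1, 0.001, 0.011, 0, 0, -0.2, 0.1, 1, 0.001, 0.011, 0, 0, -0.2, 0.1, 1, 0, 0.008, 0, 0, -0.2, 0.1, 1])

```text
t: 21.8
tool_pos: [0.6041, 0.158, 0.0555]
orientation: [-1.573, -0.008, 0.013]
force: [-0.5, 0.0, 0.4]
opening: 0.0932
```

Emit:
carry_out(motion=[0, 0, 0, 0, 0, 0, 0, 0, 0, 0, 0, 0, 0, -0.2, 0, 0, 0, 0, 0, 0, -0.5, 0, 0, 0, 0, 0, 0, -1, 0, 0, 0, 0, 0, 0, -1], squeeze=15)

```text
t: 22.3
tool_pos: [0.6044, 0.1581, 0.0555]
orientation: [-1.573, -0.008, 0.013]
force: [0.5, 0.1, -0.7]
opening: 0.0576
```

```bash
python3 look.py wrist pics/w19.png;python3 - <<'E'
from plan import *
p,Rm,s=pose(); print(Rm); plan(p+[-.0415,-.0007,0],Rm,-1,n=10)
E
```

```text
[[ 0.9999 -0.0035 -0.0135]
 [ 0.0135 -0.0019  0.9999]
 [-0.0036 -1.     -0.0018]]
t 22.35 pos [0.6044 0.1581 0.0556] ang 0.0 F [-0.6783 -0.5114  0.3916] open 0.0532
[-0.0042, 0.0, -0.0, 0.0, 0.0, 0.0, -1.0, -0.0042, 0.0, -0.0, 0.0, 0.0, 0.0, -1.0, -0.0042, 0.0, -0.0, 0.0, 0.0, 0.0, -1.0, -0.0042, 0.0, -0.0, 0.0, 0.0, 0.0, -1.0, -0.0042, 0.0, -0.0, 0.0, 0.0, 0.0, -1.0]
[-0.0042, 0.0, -0.0, 0.0, 0.0, 0.0, -1.0, -0.0042, 0.0, -0.0, 0.0, 0.0, 0.0, -1.0, -0.0042, 0.0, -0.0, 0.0, 0.0, 0.0, -1.0, -0.0042, 0.0, -0.0, 0.0, 0.0, 0.0, -1.0, -0.0042, 0.0, -0.0, 0.0, 0.0, 0.0, -1.0]
```

View pics/w19.png

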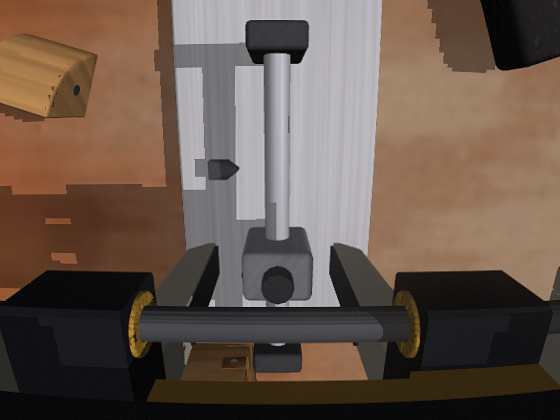

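Emit:
carry_out(motion=[0, 0, 0, 0, 0, 0, -1, 0, 0, 0, 0, 0, 0, -1, 0, 0, 0, 0, 0, 0, -1, 0, 0, 0, 0, 0, 0, -1, 0, 0, 0, 0, 0, 0, -1])

```text
t: 22.85
tool_pos: [0.6048, 0.1595, 0.0563]
orientation: [-1.571, -0.009, 0.013]
force: [-0.3, 0.5, -0.0]
opening: 0.0318
```

```bash
cat > wl2.py <<'E'
from plan import *
import sys
im=imaging.read_camera('wrist'); zoom(im,180,130,360,340,2.8,sys.argv[1])
p,Rm,s=pose(); print(s['t'],p,s['force'],s['opening'])
E
python3 wl2.py pics/w20.png
```

```text
22.9 [0.6048 0.1595 0.0563] [ 0.7384 -0.4685  0.3478] 0.03226077030593994
```

View pics/w20.png

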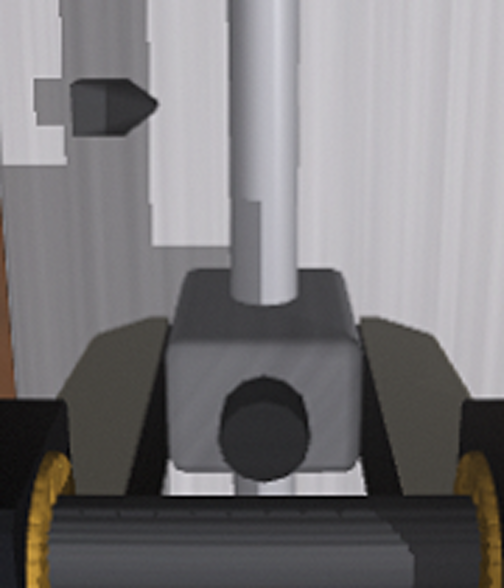

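```bash
cat > cm.py <<'E'
from plan import *
import sys
def rep(tip,c,scr):
    m=cam('wrist'); z=lambda u,v:(180+u/2.8,130+v/2.8)
    t=onz(m,[z(*tip)],.019)[0]; C=onz(m,[z(*p) for p in c],.062); print('tip',t,'collar',C,C.mean(0),'screw',onz(m,[z(*scr)],.072))
    j=np.array([np.cos(.017),np.sin(.017),0]); print('dx along jig collar->tip',(t-C.mean(0))@j)
E
python3 -c "
from cm import *
rep((158,104),[(168,341),(359,341),(169,470),(359,470)],(264,440))"
```

```text
tip [0.5603 0.1376 0.019 ] collar [[0.5911 0.1432 0.062 ]
 [0.5907 0.1731 0.062 ]
 [0.6138 0.143  0.062 ]
 [0.6134 0.1741 0.062 ]] [0.6023 0.1583 0.062 ] screw [[0.6028 0.1584 0.072 ]]
dx along jig collar->tip -0.042321027624908435
```

Emit:
carry_out(motion=[-0.005, 0, 0, 0, 0, 0, -1, -0.008, 0, 0, 0, 0, 0, -1, -0.008, 0, 0, 0, 0, 0, -1, -0.007, 0, 0, 0, 0, 0, -1, -0.004, 0, 0, 0, 0, 0, -1])

```text
t: 23.4
tool_pos: [0.571, 0.1589, 0.0563]
orientation: [-1.57, -0.01, 0.011]
force: [2.0, 1.2, -2.6]
opening: 0.0321
```

```bash
python3 wl2.py pics/w21.png
```

```text
23.45 [0.5705 0.159  0.0563] [-1.274   0.2587 -0.5423] 0.032098422352042785
```

View pics/w21.png

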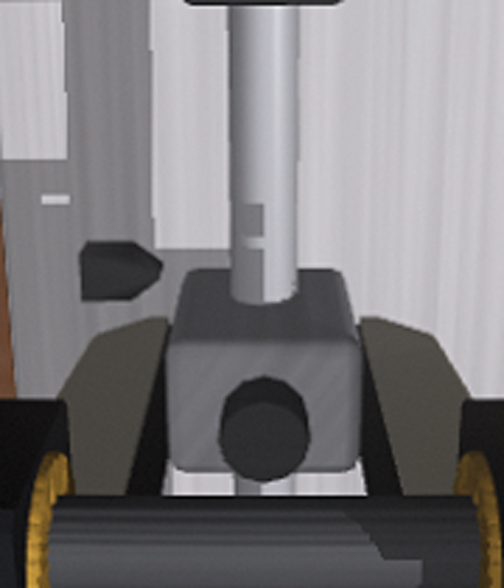

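```bash
python3 -c "
from cm import *
rep((162,267),[(168,341),(359,341),(169,470),(359,470)],(264,440))"
```

```text
tip [0.5587 0.1374 0.019 ] collar [[0.5568 0.1426 0.062 ]
 [0.5564 0.1725 0.062 ]
 [0.5795 0.1425 0.062 ]
 [0.5791 0.1735 0.062 ]] [0.5679 0.1578 0.062 ] screw [[0.5685 0.1578 0.072 ]]
dx along jig collar->tip -0.00957429265571179
```

Emit:
carry_out(motion=[-0.003, 0, 0, 0, 0, 0, -1, -0.003, 0, 0, 0, 0, 0, -1, -0.002, 0, 0, 0, 0, 0, -1, 0, 0, 0, 0, 0, 0, -1, 0, 0, 0, 0, 0, 0, -1])

```text
t: 23.95
tool_pos: [0.5615, 0.1588, 0.0563]
orientation: [-1.57, -0.01, 0.012]
force: [1.4, 0.2, -1.6]
opening: 0.0316
```

```bash
python3 wl2.py pics/w22.png;  python3 look.py side pics/s22.png 240 165 310 220
```

```text
24.0 [0.5615 0.1588 0.0563] [ 0.9982  1.0582 -0.4839] 0.0318737782800281
```

View pics/w22.png

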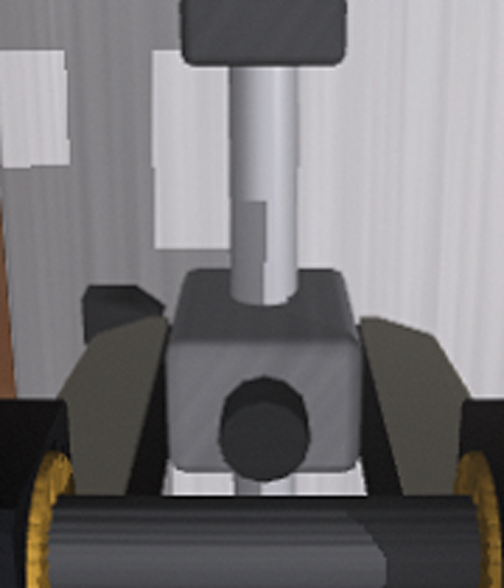

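View pics/s22.png

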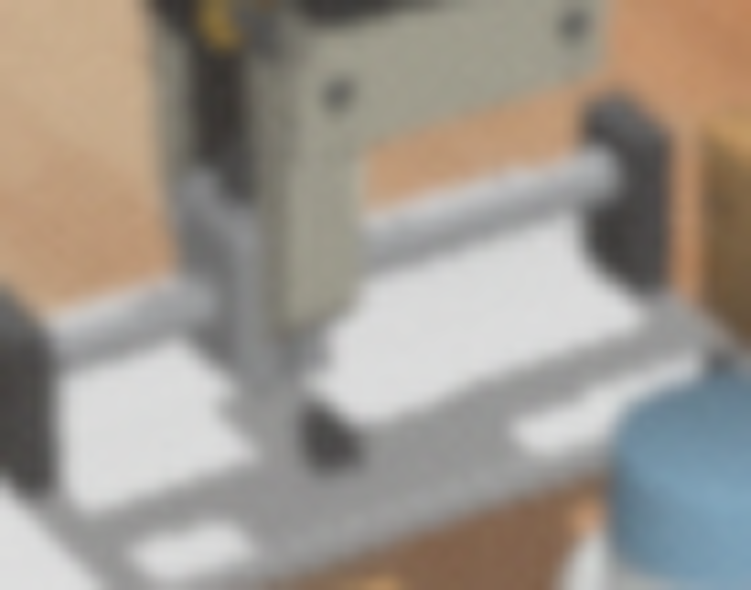

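Emit:
carry_out(motion=[0, 0, 0, 0, 0, 0, -0.2, 0, 0, 0, 0, 0, 0, 0, 0, 0, 0, 0, 0, 0, 0.4, 0, 0, 0, 0, 0, 0, 0.8, 0, 0, 0, 0, 0, 0, 0.8])

```text
t: 24.55
tool_pos: [0.5614, 0.1586, 0.0564]
orientation: [-1.571, -0.009, 0.012]
force: [0.1, 0.1, -0.3]
opening: 0.0646
```

Emit:
carry_out(motion=[0, -0.01, 0, 0, 0, 0, 0.8, 0, -0.025, 0, 0, 0, 0, 0.8, 0.01, -0.03, 0, 0, 0, 0, 0.8, 0.03, -0.02, 0, 0, 0, 0, 0.8, 0.03, 0, 0, 0, 0, 0, 0.8])

```text
t: 25.05
tool_pos: [0.6298, 0.1598, 0.1459]
orientation: [-1.571, -0.007, 0.016]
force: [1.0, -0.3, 0.8]
opening: 0.0838
```

```bash
cat > wl3.py <<'E'
from plan import *
import sys
im=imaging.read_camera('wrist'); cv2.imwrite(sys.argv[1]+'.png',im)
p,Rm,s=pose(); m=cam('wrist'); print(s['t'],p,s['force'],s['opening'],m['position'])
px=proj(m,[[.56,.157,.06]])[0]; print(px); x0,y0=[int(v) for v in px-[75,55]]; x0=max(x0,0);y0=max(y0,0); print(x0,y0)
zoom(im,x0,y0,x0+150,y0+110,5,sys.argv[1]+'z.png')
E
python3 wl3.py pics/w23;  python3 look.py side pics/s23.png 240 165 310 220
```

```text
25.1 [0.6327 0.1592 0.1443] [-3.1017 -2.2514  1.1632] 0.08383082498801812 [0.561  0.157  0.2915]
[274.0845 114.0628]
199 59
```

View pics/w23z.png

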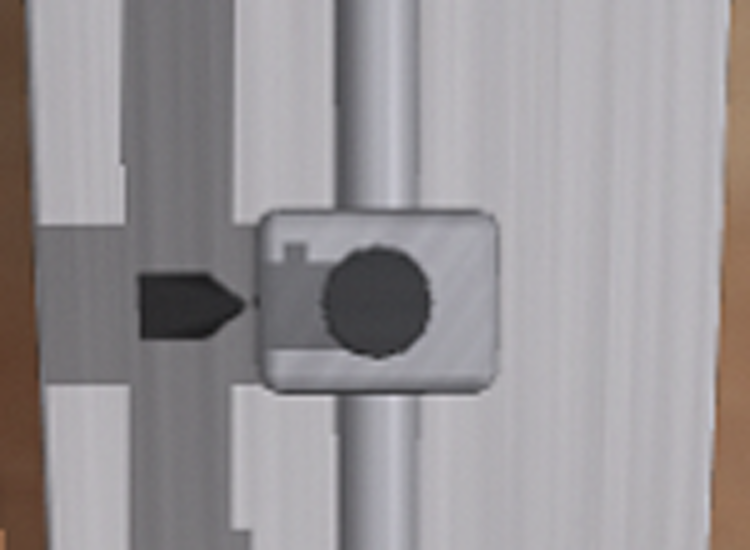

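View pics/s23.png

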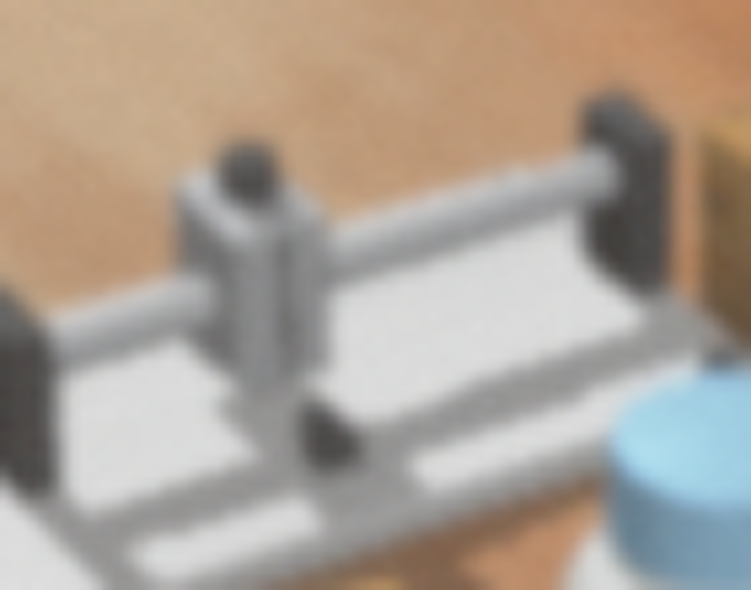

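Run:
```python
from plan import *
m=cam('wrist'); z=lambda u,v:(199+u/5,59+v/5)
t=onz(m,[z(245,306)],.019)[0]; C=onz(m,[z(*p) for p in [(262,211),(496,211),(262,391),(496,391)]],.062); s=onz(m,[z(377,301)],.072)[0]
j=np.array([np.cos(.017),np.sin(.017),0]); print(t,C,C.mean(0),s); print((t-C.mean(0))@j,(t-s)@j)
for zz in(.02,.062): print('line',(onz(m,[z(256,301)],zz)[0]-t)@j)
```

```text
[0.5618 0.1371 0.019 ] [[0.5495 0.1424 0.062 ]
 [0.5491 0.1721 0.062 ]
 [0.5721 0.1424 0.062 ]
 [0.5717 0.1727 0.062 ]] [0.5606 0.1574 0.062 ] [0.5605 0.1571 0.072 ]
0.0008470542009881011 0.0009964186822442134
line -0.0007428356309281053
line -0.0010036431417094064
```

Run:
```python
from plan import *
plan([.5615,.1587,.0562],Rt(.0135+np.pi/2,-90),.3)
```

```text
t 25.15 pos [0.6303 0.1591 0.1427] ang 0.5 F [-0.9973  0.3824 -0.3106] open 0.0836
[-0.0136, 0.0174, 0.0001, 0.0, 0.0, -0.1, 0.3, -0.0136, 0.0174, 0.0001, 0.0, 0.0, -0.1, 0.3, -0.0137, 0.0174, 0.0001, 0.0, 0.0, -0.1, 0.3, -0.0137, 0.0173, 0.0001, 0.0, 0.0, -0.1, 0.3, -0.0137, 0.0173, 0.0001, 0.0, 0.0, -0.1, 0.3]
```

Emit:
carry_out(motion=[-0.034, 0.002, 0, 0, 0, -0.1, 0.4, -0.03, 0.01, 0, 0, 0, -0.1, 0.4, -0.004, 0.025, 0, 0, 0, -0.1, 0.4, 0, 0.025, 0, 0, 0, -0.1, 0.4, 0, 0.018, 0, 0, 0, -0.1, 0.4])

```text
t: 25.65
tool_pos: [0.5591, 0.1583, 0.0639]
orientation: [-1.571, -0.013, 0.008]
force: [-0.8, -0.8, -0.1]
opening: 0.0654
```

Run:
```python
from plan import *
plan([.5615,.1587,.0562],Rt(.0135+np.pi/2,-90),-1)
```

```text
t 25.65 pos [0.5591 0.1583 0.0639] ang 0.2 F [-0.8348 -0.8217 -0.0611] open 0.0654
[0.0005, 0.0015, 0.0001, 0.0, -0.0, 0.0, -1.0, 0.0005, 0.0015, 0.0001, 0.0, -0.0, 0.0, -1.0, 0.0005, 0.0015, 0.0001, 0.0, -0.0, 0.0, -1.0, 0.0005, 0.0015, 0.0001, 0.0, -0.0, 0.0, -1.0, 0.0005, 0.0015, 0.0001, 0.0, -0.0, 0.0, -1.0]
```

Emit:
carry_out(motion=[0.001, 0.003, 0, 0, 0, 0, -0.1, 0.001, 0.003, 0, 0, 0, 0, -0.3, 0, 0.001, 0, 0, 0, 0, -1, 0, 0, 0, 0, 0, 0, -1, 0, 0, 0, 0, 0, 0, -1])

```text
t: 26.15
tool_pos: [0.5588, 0.1588, 0.0566]
orientation: [-1.571, -0.01, 0.011]
force: [1.4, -0.9, -6.9]
opening: 0.0318
```

Emit:
carry_out(motion=[0, 0, 0, 0, 0, 0, -1, 0, 0, 0, 0, 0, 0, -1, 0, 0, 0, 0, 0, 0, -1, 0, 0, 0, 0, 0, 0, -1, 0, 0, 0, 0, 0, 0, -1])

```text
t: 26.65
tool_pos: [0.5588, 0.1588, 0.0566]
orientation: [-1.571, -0.01, 0.011]
force: [-0.1, 1.3, -3.8]
opening: 0.0318
```

Emit:
carry_out(motion=[0.0008, 0, 0, 0, 0, 0, -1, 0.0005, 0, 0, 0, 0, 0, -1, 0, 0, 0, 0, 0, 0, -1, 0, 0, 0, 0, 0, 0, -1, 0, 0, 0, 0, 0, 0, -1])

```text
t: 27.15
tool_pos: [0.5595, 0.1588, 0.0566]
orientation: [-1.571, -0.009, 0.013]
force: [-1.0, 1.2, -3.2]
opening: 0.0315
```

Emit:
carry_out(motion=[0.0003, 0, 0, 0, 0, 0, -1, 0, 0, 0, 0, 0, 0, -0.2, 0, 0, 0, 0, 0, 0, 0, 0, 0, 0, 0, 0, 0, 0.4, 0, 0, 0, 0, 0, 0, 0.6])

```text
t: 27.65
tool_pos: [0.5619, 0.1587, 0.0585]
orientation: [-1.571, -0.012, 0.009]
force: [0.1, -0.2, 0.8]
opening: 0.0566
```

Emit:
carry_out(motion=[0, -0.01, 0, 0, 0, 0, 0.8, 0, -0.025, 0, 0, 0, 0, 0.8, 0.01, -0.03, 0, 0, 0, 0, 0.8, 0.03, -0.02, 0, 0, 0, 0, 0.8, 0.03, 0, 0, 0, 0, 0, 0.8])

```text
t: 28.15
tool_pos: [0.6305, 0.1599, 0.1491]
orientation: [-1.571, -0.012, 0.011]
force: [0.8, 0.4, 1.1]
opening: 0.0831
```

```bash
python3 wl3.py pics/w24
```

```text
28.2 [0.6335 0.1593 0.1475] [-3.7247 -1.7229  1.4065] 0.08382178383173437 [0.5609 0.1571 0.2944]
[273.8265 111.9776]
198 56
```

View pics/w24z.png

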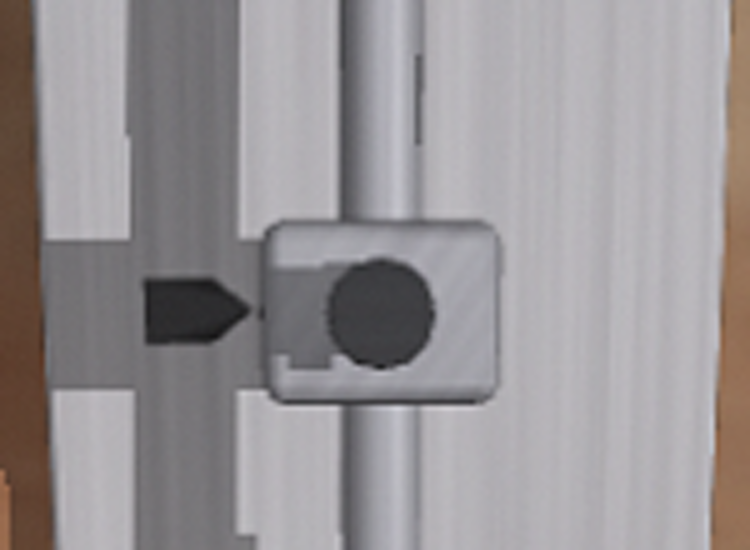

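Run:
```python
from plan import *
m=cam('wrist'); z=lambda u,v:(198+u/5,56+v/5)
t=onz(m,[z(250,311)],.019)[0]; C=onz(m,[z(*p) for p in [(268,221),(500,221),(268,402),(500,402)]],.062); s=onz(m,[z(381,313)],.072)[0]
j=np.array([np.cos(.017),np.sin(.017),0]); print((t-C.mean(0))@j,(t-s)@j)
plan([.54,.30,.26],Rt(.0135+np.pi/2,-90),1)
```

```text
0.0003063308343830651 0.00034795159467587944
t 28.2 pos [0.6335 0.1593 0.1475] ang 0.1 F [-3.7247 -1.7229  1.4065] open 0.0838
[-0.0183, -0.0225, 0.0284, 0.0, 0.0, 0.0, 1.0, -0.0183, -0.0225, 0.0284, 0.0, 0.0, 0.0, 1.0, -0.0183, -0.0225, 0.0284, 0.0, 0.0, 0.0, 1.0, -0.0183, -0.0225, 0.0284, 0.0, 0.0, 0.0, 1.0, -0.0183, -0.0225, 0.0284, 0.0, 0.0, 0.0, 1.0]
```

Emit:
carry_out(motion=[-0.02, -0.03, 0.01, 0, 0, 0, 1, -0.03, -0.03, 0.01, 0, 0, 0, 1, -0.03, -0.01, 0.01, 0, 0, 0, 1, -0.03, 0, 0.01, 0, 0, 0, 1, -0.03, 0, 0.005, 0, 0, 0, 1])

```text
t: 28.7
tool_pos: [0.4935, 0.2024, 0.2228]
orientation: [-1.57, -0.01, 0.004]
force: [0.6, 0.5, 0.0]
opening: 0.093
```

Emit:
carry_out(motion=[0, 0, 0, 0, 0, 0, 1, 0, 0, 0, 0, 0, 0, 1, 0, 0, 0, 0, 0, 0, 1, 0, 0, 0, 0, 0, 0, 1, 0, 0, 0, 0, 0, 0, 1])

```text
t: 29.2
tool_pos: [0.4932, 0.2029, 0.2257]
orientation: [-1.569, -0.014, 0.002]
force: [-0.2, -0.3, -1.5]
opening: 0.0931
```

```bash
sed 's/\[\.56,\.157,\.06\]/[.418,.17,.03]/' wl3.py > wl4.py; python3 wl4.py pics/w25
```

```text
29.25 [0.4932 0.2028 0.2256] [-0.7145 -0.3805 -0.6188] 0.09284926880372697 [0.4197 0.2006 0.3719]
[241.3562 109.0566]
166 54
```

View pics/w25z.png

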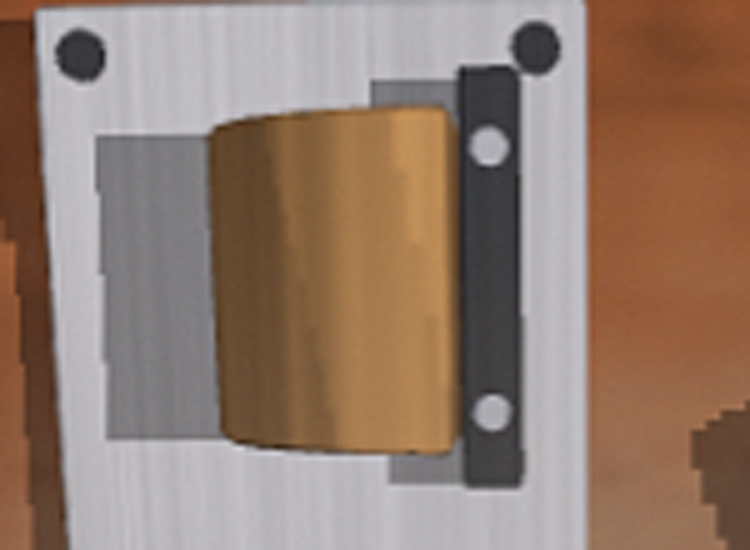

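Emit:
carry_out(motion=[-0.02, -0.01, 0.03, 0, 0, 0, 1, -0.02, -0.01, 0.04, 0, 0, 0, 1, 0, -0.01, 0.04, 0, 0, 0, 1, 0, 0, 0.04, 0, 0, 0, 1, 0, 0, 0.03, 0, 0, 0, 1])

```text
t: 29.75
tool_pos: [0.4529, 0.3835, 0.255]
orientation: [-1.571, -0.005, -0.005]
force: [0.3, -0.7, -0.2]
opening: 0.0929
```

Emit:
carry_out(motion=[0, 0, 0, 0, 0, 0, 1, 0, 0, 0, 0, 0, 0, 1, 0, 0, 0, 0, 0, 0, 1, 0, 0, 0, 0, 0, 0, 1, 0, 0, 0, 0, 0, 0, 1])

```text
t: 30.25
tool_pos: [0.4533, 0.3841, 0.2531]
orientation: [-1.573, -0.004, -0.002]
force: [0.9, -0.5, -1.2]
opening: 0.0928
```

```bash
python3 look2.py d2; python3 fit2.py d2
python3 - <<'E'
import pickle,cv2
from h import *
D=pickle.load(open('d2','rb')); zoom(D['top'],150,140,440,290,2.7,'pics/d2w.png')
a=cv2.imread('pics/top0.png'); print('packer/bottle/handle diff')
for n,(x0,y0,x1,y1) in dict(packer=(165,218,193,252),bottle=(322,190,358,228),handle=(404,208,424,242)).items(): print(n,cv2.absdiff(a,D['top'])[y0:y1,x0:x1].mean())
E
```

```text
top former_mid 0.86 [283.9, 217.1] 326 278 299 209 229
top former_mid 0.59 [231.0, 255.6] 651 218 244 242 269
top collar 0.62 [234.4, 194.4] 182 227 243 188 201
top jig 0.8 [236.7, 211.4] 5209 211 259 152 281
side former_mid 0.77 [209.4, 213.4] 889 190 224 192 227
side former_mid 0.73 [269.4, 229.4] 389 262 280 220 245
side collar 0.65 [262.9, 188.7] 256 256 270 178 201
side jig 0.9 [256.1, 207.8] 3282 179 307 174 241
30.75 [0.453  0.3852 0.2532]
former (array([ 0.4187,  0.1865, -0.0086]), {'top': np.float64(0.904), 'side': np.float64(0.919)})
former (array([0.4185, 0.1871, 0.0197]), {'top': np.float64(0.909)})
former (array([ 0.4199,  0.185 , -0.0701]), {'side': np.float64(0.925)})
packer/bottle/handle diff
packer 4.55532212885154
bottle 15.442738791423002
handle 22.091176470588234
```

View pics/d2w.png

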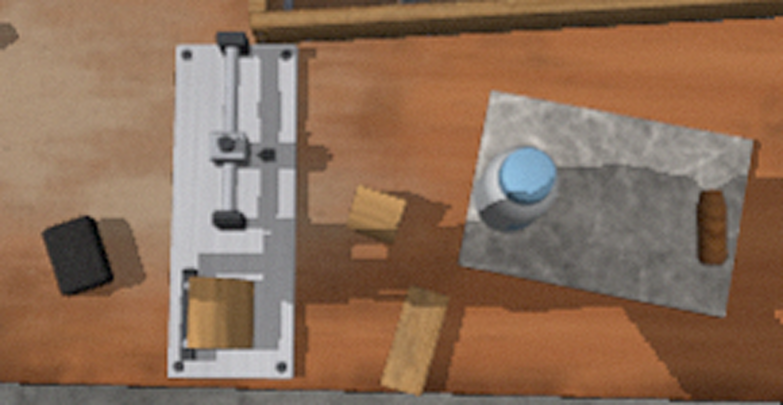

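View pics/d2_s.png

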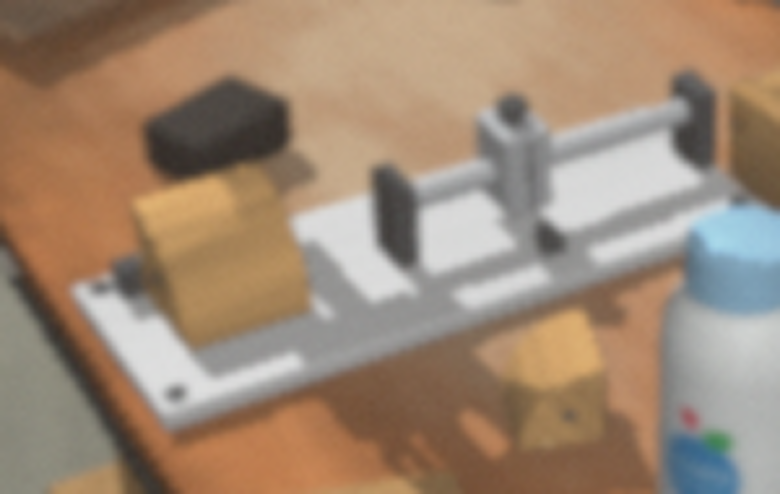

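Run:
```python
from plant import robot
print(robot.close_job())
```

```text
the job is handed in; nothing more can be done
None
```

The job is done and handed in at about 31 s of the 64 s allowed.

**Former:** I gripped it by its end faces with the hand tilted, lifted it and turned it about 105°. I then let it tip onto a flat side on the jig base. After regripping, I centred it on the fence and pressed it against the fence with about 12 N. In the last close view, with the hand clear, there was no visible gap to the fence. The former's middle was within about 0.5 to 1 mm of the fence's middle.

**Collar:** I slid it along the bar to the pointer. The first stop was about 0.9 mm too far, so I regripped it and moved it back. The last look from straight above put its middle 0.3 mm from the pointer tip, with the scribed line level by eye.

**Other things:** By eye, the bottle, file handle and packer are where they started. My picture comparison for the bottle and handle was not usable because the arm's shadow fell on them.

**Checks that disagreed:**
- The side camera's own fit of the former's turn was 4° off square. The top camera's fit (1.1°) and the wrist view both show it lying along the fence, so I trusted those.
- Two wrist-camera measurements of the remaining collar travel differed by 1.6 mm. I settled that with the view from straight above.

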